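# Ease a pastel mould open with a wedge

### The job

Take the wooden wedge out of its block and ease the aluminium pastel mould open with it: press it down into the pry slot at one end of the seam, then the other, a little at a time by turns, until the seam stands about 6 mm open and even at both dowels. The pastels inside are brittle, so never let one end get more than 4 mm ahead of the other, keep the wedge's push on either half gentle, under 20 N, and touch the mould with nothing but the wedge. Then put the wedge back upright in its block, fully home, and let go, leaving the jar, ink bottle and glass muller round about where they stand.

Things in the scene. Friction and masses are not known exactly. Their poses are not given: they have to be found in the camera images.
- mould: wooden board (140 x 156 x 12 mm) fixed to the bench, carrying an aluminium split mould 140 mm long (y), 45 mm high, its top at z = 57 mm; five coloured pastel sticks in the seam. Origin: middle of the board's underside; z up; y along the seam, to its left end; x towards the rear half. The seam was set by eye: it runs along y, but anywhere within 8 mm either side of x = 0
- gap_left (a joint): opening of the seam at the left dowel (mould y = +40 mm), in m: 0 closed, stop at 0.012. Only the front half (36 mm deep, on the -x side) moves, towards -x; the rear half is fast. About 6 N of dry friction on each dowel: each end goes by itself and stays where it is left. Left pry slot: seam end from y = 46 to 70 mm, open at the end
- gap_right (a joint): opening of the seam at the right dowel (mould y = -40 mm), likewise. Right pry slot: y = -46 to -70 mm. Both slots when closed: flat bevels (30 degrees off level) narrow it from 23 mm at the top (z = 57 mm) to 3 mm at the lips (z = 51.2 mm), then upright walls down to a floor at z = 17 mm; as the halves part the slot widens on the front side only
- mould_front (a joint): skew of the front half, in rad: 0 parallel to the rear half; its size is (difference of the two gaps) / 0.080, so 4 mm ahead is 0.05
- wedge: hand wedge, 0.05 to 0.12 kg, upright in its block. Origin: middle of the blade's tip; z up, x through its thickness, y across its width. Beech blade 14 mm wide, 2 mm thick at the tip, growing evenly on both faces to 14 mm at z = 45 mm; brass bolster 26 x 34 mm, z = 45 to 51 mm; wooden grip 18 (x) x 28 (y) mm, z = 51 to 103 mm. Grip across x; in use its x lies along the mould's x
- stand: dark wooden block for the wedge, 66 mm (x) x 88 mm (y) x 52 mm high, fixed to the bench (its foot 74 x 96 mm, 8 mm high). Origin: middle of its underside. A through slot, 18 mm along x and 20 mm along y, runs down its middle with a 2 mm chamfer; the wedge hangs in it on its bolster, x along the block's x, tip 7 mm above the bench
- glass_muller: clear glass muller, 50 mm foot, 76 mm high, standing; origin at its underside
- bottle_ink: blue bottle with white cap, 39 x 39 x 77 mm, standing; origin at its underside
- jar_tin_lid: small jar with grey tin lid, 51 x 51 x 41 mm, standing; origin at its underside
Things that resemble listed ones, but are neither listed nor needed, are in the scene too. There is more than one size of the stand; the job needs the larger.

How it is judged:
On the way, in this order (a step that is already met when the one before it is completed fails the run):
1. the wedge cracks the seam at one end (value of joint any of gap_left, gap_right above 0.001 m and contact force between wedge and mould above 0.5 N), for 0.05 s.
2. both ends are started (value of joint each of gap_left, gap_right above 0.0015 m), for 0.1 s.
3. both ends stand open about 6 mm (value of joint each of gap_left, gap_right above 0.0045 m), for 0.1 s.
At the end, for the whole second after the job is handed in: the seam is 4.5 to 7.5 mm open at each dowel, the ends within 2 mm of each other, and the wedge stands at rest in the slot of its block, upright within 0.08 rad, its tip less than 10 mm above the bench and within 8 mm of the block's middle (all of step 3 and value of joint each of gap_left, gap_right below 0.0075 m and horizontal distance between wedge and stand below 0.008 m and z of wedge in the frame of stand below 0.01 m and angle between wedge's own z axis and vertical below 0.08 rad and linear speed of wedge below 0.02 m/s and value of joint mould_front between -0.025 and 0.025 rad); the robot touches nothing.
It fails at once if one end of the seam gets more than 4 mm ahead of the other (value of joint mould_front above 0.05 rad or value of joint mould_front below -0.05 rad).
It fails at once if the wedge is forced: it presses on the mould with more than 20 N (contact force between wedge and mould above 20 N).
It fails at once if the robot touches the mould itself (contact force between any of the fingers, the arm and mould above 1 N).
It fails at once if the muller, the ink bottle or the jar is moved by more than 10 mm (distance of any of glass_muller, bottle_ink, jar_tin_lid from where it was at the start of the episode above 0.01 m).
It also fails if it takes over 72 s, if anything falls off the work surface, if the arm or the gripper's body presses on something with over 40 N, if the wrist force passes 120 N, or if a joint passes its speed limit or range.

### The arm

A 7-joint arm with a two-finger parallel gripper is mounted at the origin on a cart in front of the work surface, level with it; the furniture and walls round the work are solid. World frame = base frame: x ahead of the robot, y to its left, z up, the work surface at z = 0. Lengths are in m, angles in rad, forces in N, time in s.
With the tool pointing down it reaches from about 0.425 to 0.925 m from the base axis. Payload 6.8 kg.
Tool frame: the origin (TCP) lies on the mounting face of the last link; the fingertips stand 173 mm ahead of it and the grasp point (between the pads) lies 155 mm ahead of it; y points along the fingers, x is the direction in which the jaws open and shut, and the axes are right-handed (so a half turn about y gives the same grasp; the last joint's range is limited). The gripper opens to 85 mm and grips with 20 to 120 N. Pads are 22 mm wide; open, the fingers measure 114 mm over their backs; the gripper's body (76 mm by 85 mm) begins 54 mm behind the grasp point. The pads swing forward as they close: fully open they stand 13 mm farther back than shut.
Start: joints at [1.229, 0.477, 0.022, 1.555, -0.011, 1.109, -0.083], TCP at [0.156, -0.657, 0.405] pointing down, gripper open.
Joint ranges: [-2.96, 2.96], [-0.34, 2.1], [-1.41, 1.46], [0.24, 2.44], [-1.37, 4.51], [0.17, 1.92], [-2.96, 2.96]. Speed limits (rad/s): [2.39, 2.39, 3.14, 3.14, 3.14, 3.14, 3.14].

### API

Orientations are given as a unit quaternion [x, y, z, w].
In Python, from workcell import arm gives the robot as it stands. The module is installed in compiled form; this text tells all that it offers.
- The arm moves only by the shell command python3 -m handwheel 'ROWS' [FORCE]. ROWS is JSON, a list of rows, each a list of 7 numbers: the shift along the world's x, y, z in m, then the turn, a rotation vector about the world's x, y, z in rad, then the opening, from 0 (shut) to 1 (fully open). A call has 1 to 20 rows; each row shifts and turns the commanded pose from where the row before left it; what a row does not reach is not made up. A row lasts 1/10 s, in which the tool goes at most 50 mm and 8.59 degrees, less where a joint would pass 70% of its speed; a pose out of reach is approached as far as the arm can. A call is refused whole if a number of a shift passes 0.05 or a number of a turn 0.15, either way. A call with a gripper value outside its range is refused whole. The fingers move at their own pace and stop on an object; FORCE is the grip in N (left out, the last holds). Time passes only in rows, so rows that do not move let the fingers close. It gives the time, the measured TCP pose, the force and the opening at its end, in the units of the state.
- arm.state(): the state, without advancing time (a new reading comes with each control period).
- arm.read_camera(name): name is "scene" or "top" or "wrist"; returns the picture (400x640x3 uint8, red, green, blue); there is no depth.
- arm.camera_info(name): a dict with "mtx" (3x3 intrinsics, pixels), "pose" (4x4, takes a point from camera to world coordinates). Camera axes: x right, y up, looking along -z (the intrinsics and any distortion apply to the point x, -y, -z); pixel columns grow to the right and rows downward; lengths in m; the calibration is good to about 2 mm. A picture is of the moment at which its call begins: read the wrist's pose just before it. camera_info takes no time and is no camera call; for the wrist camera it gives the pose at the moment of the call.
- arm.close_job(): hands the job in, once; it reports no verdict.
The state is a dict: "time_s": time; "joint_positions": joint angles; "joint_velocities": joint speeds; "joint_efforts": joint torques, N m; "ee_pos": TCP position; "ee_rot": TCP orientation; "wrist_force": force on the tool from outside, world axes, zero at the start; "ft_torque": the same for the moment, N m; "width": finger opening in m.
Only numpy, scipy, OpenCV 4.12 (cv2) and the standard library are available. Lean on these libraries where they do the work, as an engineer would, in place of code of your own. Each camera call takes 0.05 s, during which the arm holds its last target.

## Working session

There is one attempt and no reset: what is moved stays moved. The work goes in short steps, Python scripts to look and compute and a shell command to move; the robot and the scene stay as the last step left them, time stands still between calls to the robot, and variables do not carry over. Pictures are saved under pics/ and viewed, and the job is handed in when it is done.

```bash
mkdir -p pics; ls
python3 - <<'E'
from workcell import arm
import cv2,numpy as np
np.set_printoptions(precision=4,suppress=True)
for n in ("scene","top","wrist"):
    i=arm.camera_info(n); print(n,i)
    cv2.imwrite(f"pics/{n}0.png",arm.read_camera(n)[:,:,::-1])
print(arm.state())
E
```

```text
pics
scene {'mtx': array([[412.6238,   0.    , 326.1469],
       [  0.    , 412.6238, 197.3   ],
       [  0.    ,   0.    ,   1.    ]]), 'pose': array([[-0.4536,  0.7814, -0.4285,  0.1449],
       [-0.8912, -0.4023,  0.2098,  0.0405],
       [-0.0084,  0.4771,  0.8788,  0.8639],
       [ 0.    ,  0.    ,  0.    ,  1.    ]])}
top {'mtx': array([[450.4679,   0.    , 319.1745],
       [  0.    , 450.4679, 200.0073],
       [  0.    ,   0.    ,   1.    ]]), 'pose': array([[-0.0077,  0.986 , -0.1665,  0.3856],
       [-0.9998, -0.0106, -0.0165, -0.1413],
       [-0.0181,  0.1663,  0.9859,  0.9023],
       [ 0.    ,  0.    ,  0.    ,  1.    ]])}
wrist {'mtx': array([[342.2699,   0.    , 312.4381],
       [  0.    , 342.2699, 199.2488],
       [  0.    ,   0.    ,   1.    ]]), 'pose': array([[ 0.2317,  0.9265,  0.2965,  0.232 ],
       [-0.9728,  0.2214,  0.0684, -0.6382],
       [-0.0023, -0.3043,  0.9526,  0.3738],
       [ 0.    ,  0.    ,  0.    ,  1.    ]])}
{'time_s': 0.15, 'joint_positions': array([ 1.2289,  0.4776,  0.0223,  1.5562, -0.0115,  1.1093, -0.0831]), 'joint_velocities': array([-0.0007, -0.0033, -0.0007, -0.0042, -0.0005,  0.0006, -0.0009]), 'joint_efforts': array([  0.0023, -59.6928,   1.6102, -28.1488,   0.0127,   0.0067,
         0.    ]), 'ee_pos': array([ 0.1564, -0.6564,  0.404 ]), 'ee_rot': array([-0.5546,  0.4387, -0.4379,  0.5552]), 'wrist_force': array([ 0.3844,  0.1689, -0.4248]), 'ft_torque': array([-0.0304,  0.0817, -0.0078]), 'width': 0.08573544475020878}
```

View pics/scene0.png

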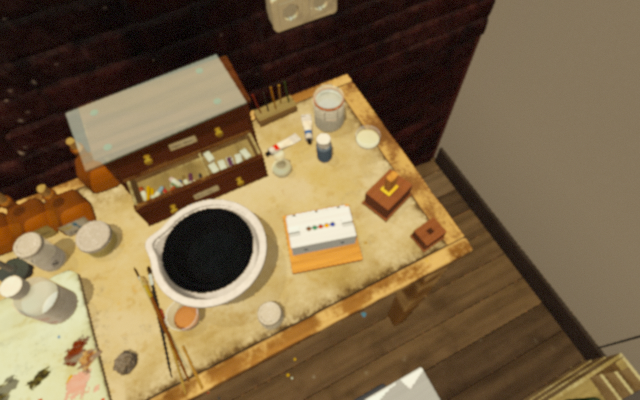

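View pics/top0.png

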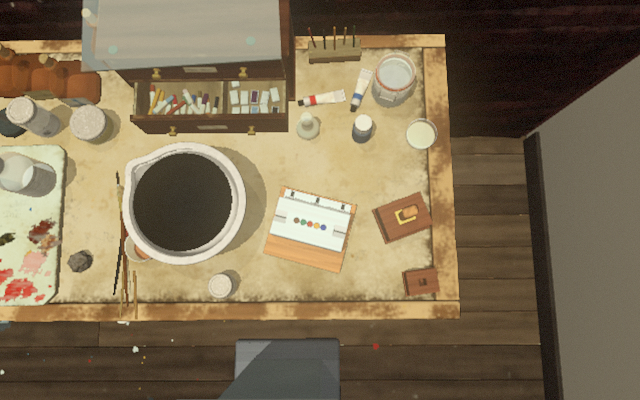

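View pics/wrist0.png

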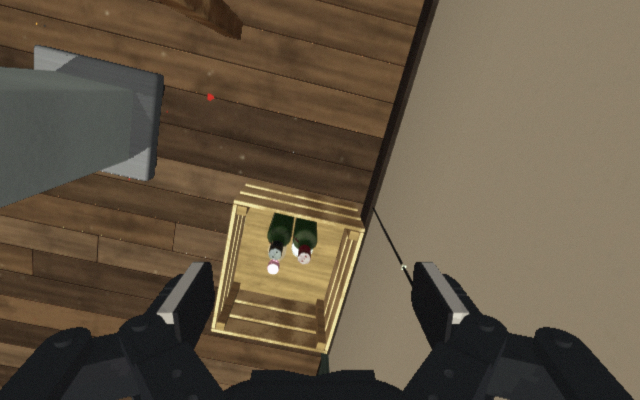

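Run:
```python
from workcell import arm
from scipy.spatial.transform import Rotation as R
print(R.from_quat(arm.state()['ee_rot']).as_matrix().round(3))
```

```text
[[ 0.232 -0.     0.973]
 [-0.973  0.001  0.232]
 [-0.001 -1.    -0.   ]]
```

Run:
```python
import cv2
im=cv2.imread("pics/top0.png")
cv2.imwrite("pics/c1.png",cv2.resize(im[170:310,250:450],None,fx=4,fy=4,interpolation=cv2.INTER_CUBIC))
```

```text
(no output)
```

View pics/c1.png

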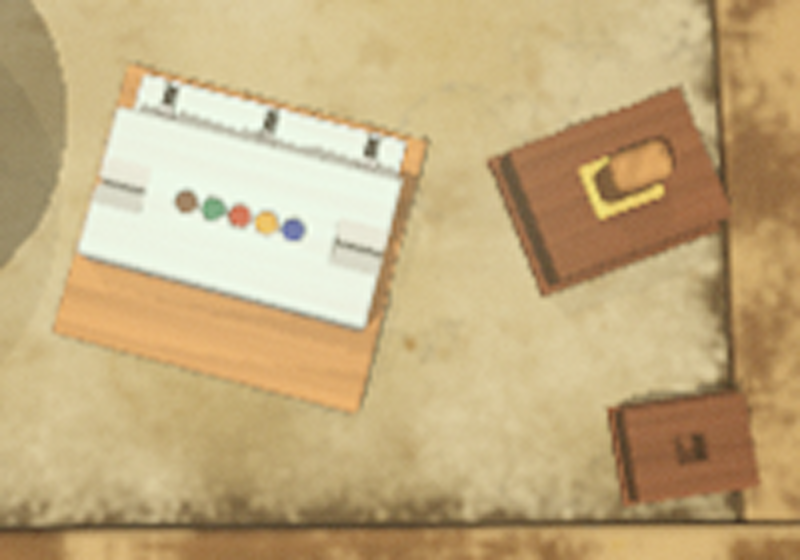

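```bash
cat > h.py <<'E'
import numpy as np
def ray(info,uv):
    K,T=info['mtx'],info['pose']
    uv=np.atleast_2d(uv).astype(float)
    d=np.c_[(uv[:,0]-K[0,2])/K[0,0],-(uv[:,1]-K[1,2])/K[1,1],-np.ones(len(uv))]
    return T[:3,3],d@T[:3,:3].T
def onz(info,uv,z):
    o,d=ray(info,uv); return o+d*((z-o[2])/d[:,2])[:,None]
def proj(info,P):
    K,T=info['mtx'],info['pose']
    c=(np.atleast_2d(P)-T[:3,3])@T[:3,:3]
    return np.c_[K[0,0]*c[:,0]/-c[:,2]+K[0,2],K[1,1]*-c[:,1]/-c[:,2]+K[1,2]]
E
python3 - <<'E'
from workcell import arm
from h import *
i=arm.camera_info("top")
f=lambda a,z:onz(i,np.array(a)/4+[250,170]-.375,z).round(4)
print("mould top",f([[120,105],[405,178],[365,328],[80,253]],.057))
print("board",f([[55,333],[360,410],[425,140],[130,65]],.012))
print("pastel",f([[186,201],[214,209],[240,216],[266,223],[293,230]],.057))
S=f([[502,155],[683,88],[730,212],[553,290]],.052);print("stand top",S,S.mean(0))
print("edges",np.linalg.norm(S[0]-S[1]),np.linalg.norm(S[1]-S[2]), np.linalg.norm(S[2]-S[3]))
print("grip top",f([643,166],.059+.051),"bolster corners",f([[580,165],[600,218],[663,193]],.058))
M=f([[120,105],[405,178],[365,328],[80,253]],.057)
print([np.linalg.norm(M[k]-M[k-1]) for k in range(4)])
E
```

```text
mould top [[ 0.5371 -0.0516  0.057 ]
 [ 0.5006 -0.1868  0.057 ]
 [ 0.4302 -0.1668  0.057 ]
 [ 0.4665 -0.0333  0.057 ]]
board [[ 0.4314 -0.0156  0.012 ]
 [ 0.3928 -0.1651  0.012 ]
 [ 0.5257 -0.1996  0.012 ]
 [ 0.5656 -0.0518  0.012 ]]
pastel [[ 0.4906 -0.0832  0.057 ]
 [ 0.4867 -0.0965  0.057 ]
 [ 0.4833 -0.1087  0.057 ]
 [ 0.4798 -0.121   0.057 ]
 [ 0.4764 -0.1337  0.057 ]]
stand top [[ 0.5118 -0.2334  0.052 ]
 [ 0.5433 -0.3207  0.052 ]
 [ 0.4835 -0.3402  0.052 ]
 [ 0.4474 -0.2555  0.052 ]] [ 0.4965  -0.28745  0.052  ]
edges 0.09280915903077668 0.06289904609769534 0.09207225423546442
grip top [[ 0.4976 -0.2893  0.11  ]] bolster corners [[ 0.5058 -0.2694  0.058 ]
 [ 0.4806 -0.2779  0.058 ]
 [ 0.4921 -0.3078  0.058 ]]
[np.float64(0.07293318860436585), np.float64(0.14004031562375172), np.float64(0.07318579097065224), np.float64(0.13834717199856308)]
```

```bash
python3 -m handwheel '[[0.0227,0.0246,0,0,0,0.112,1],[0.0227,0.0246,0,0,0,0.112,1],[0.0227,0.0246,0,0,0,0.112,1],[0.0227,0.0246,0,0,0,0.112,1],[0.0227,0.0246,0,0,0,0.112,1],[0.0227,0.0246,0,0,0,0.112,1],[0.0227,0.0246,0,0,0,0.112,1],[0.0227,0.0246,0,0,0,0.112,1],[0.0227,0.0246,0,0,0,0.112,1],[0.0227,0.0246,0,0,0,0.112,1],[0.0227,0.0246,0,0,0,0.112,1],[0.0227,0.0246,0,0,0,0.112,1],[0.0227,0.0246,0,0,0,0.112,1],[0.0227,0.0246,0,0,0,0.112,1],[0.0227,0.0246,0,0,0,0.112,1],[0,0,0,0,0,0,1],[0,0,0,0,0,0,1]]' 30
cat >> h.py <<'E'
def snap(name,fn):
    from workcell import arm
    import cv2,pickle
    i=arm.camera_info(name); im=arm.read_camera(name)[:,:,::-1].copy()
    cv2.imwrite(f"pics/{fn}.png",im); pickle.dump((i,arm.state()),open(f"pics/{fn}.pkl","wb"))
    return i,im
def load(fn):
    import pickle,cv2
    i,s=pickle.load(open(f"pics/{fn}.pkl","rb")); return i,s,cv2.imread(f"pics/{fn}.png")
E
python3 -c "
from h import *
from workcell import arm
from scipy.spatial.transform import Rotation as R
snap('wrist','w1'); s=arm.state(); m=R.from_quat(s['ee_rot']).as_matrix(); print(m.round(4),np.degrees(np.arctan2(m[1,0],m[0,0])),s)"
```

```text
time_s: 1.85
ee_pos: [0.4972, -0.287, 0.4044]
ee_rot: [-0.697, -0.121, 0.121, 0.697]
wrist_force: [-1.2, -0.6, -0.9]
width: 0.0855
[[ 9.422e-01 -1.000e-03 -3.352e-01]
 [ 3.352e-01 -1.000e-04  9.422e-01]
 [-1.000e-03 -1.000e+00  2.000e-04]] 19.58173711264896 {'time_s': 1.9, 'joint_positions': array([ 0.80270761,  0.35400959, -0.48485262,  1.77607147,  0.187027  ,
        1.05792425,  0.59280288]), 'joint_velocities': array([ 0.01716239, -0.00371937,  0.01662698,  0.00286182, -0.00058774,
       -0.00054365, -0.0013723 ]), 'joint_efforts': array([-1.38486687e+00, -4.84408236e+01, -5.17323330e+00, -2.70545608e+01,
       -9.72971879e-02, -3.98664374e-02,  1.08696870e-02]), 'ee_pos': array([ 0.4964753 , -0.28811226,  0.40436183]), 'ee_rot': array([-0.6967966 , -0.11990221,  0.12058818,  0.69681881]), 'wrist_force': array([-0.43212778, -0.16918531,  0.34614401]), 'ft_torque': array([-0.01460403,  0.04990192,  0.01861495]), 'width': 0.0855904144410671}
```

View pics/w1.png

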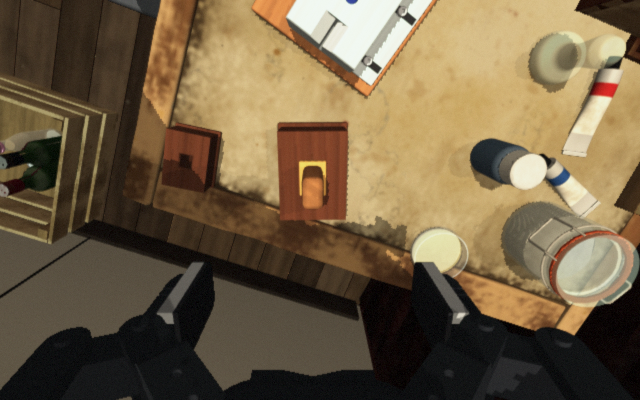

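Run:
```python
from h import *
import cv2
i,s,im=load("w1")
cv2.imwrite("pics/w1c.png",cv2.resize(im[110:230,260:380],None,fx=5,fy=5,interpolation=cv2.INTER_CUBIC))
```

```text
(no output)
```

View pics/w1c.png

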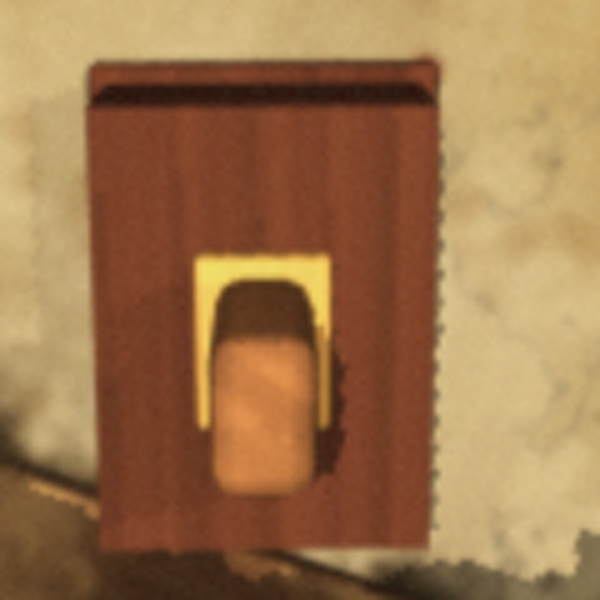

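Run:
```python
from h import *
i,s,im=load("w1")
f=lambda a,z:onz(i,np.array(a)/5+[260,110]-.4,z)
S=f([[88,105],[437,105],[430,548],[100,548]],.052);print(S.round(4),S.mean(0).round(4))
print([np.linalg.norm(S[k]-S[k-1]).round(4) for k in range(4)])
G=f([[212,335],[315,335],[315,495],[212,495]],.110);print(G.mean(0).round(4),[np.linalg.norm(G[k]-G[k-1]).round(4) for k in range(4)])
B=f([[194,255],[331,255]],.058);print(B.round(4),np.linalg.norm(B[1]-B[0]))
d=B[1]-B[0];yx=np.degrees(np.arctan2(d[1],d[0]));d=S[1]-S[0];print(yx,np.degrees(np.arctan2(d[1],d[0])))
u=np.array([np.cos(np.radians(20)),np.sin(np.radians(20)),0]);v=np.array([-u[1],u[0],0])
print("bolster centre",B.mean(0)-v*.017)
for y in ([S[0],S[3]],[S[1],S[2]]):
  d=y[0]-y[1];print(np.degrees(np.arctan2(d[1],d[0]))-90)
```

```text
[[ 0.4518 -0.2581  0.052 ]
 [ 0.5129 -0.2363  0.052 ]
 [ 0.5437 -0.3187  0.052 ]
 [ 0.4812 -0.3411  0.052 ]] [ 0.4974 -0.2886  0.052 ]
[np.float64(0.088), np.float64(0.0649), np.float64(0.088), np.float64(0.0665)]
[ 0.4971 -0.2877  0.11  ] [np.float64(0.0269), np.float64(0.0164), np.float64(0.0269), np.float64(0.0168)]
[[ 0.4794 -0.277   0.058 ]
 [ 0.5035 -0.2683  0.058 ]] 0.025658620043589514
19.719237231875834 19.715626548499735
bolster centre [ 0.49727701 -0.28864434  0.058     ]
19.499580498446917
20.54382984668618
```

```bash
python3 -m handwheel '[[0.0007,-0.0003,-0.03,0,0,0.003,1],[0,0,-0.04,0,0,0,1],[0,0,-0.04,0,0,0,1],[0,0,-0.03,0,0,0,1],[0,0,-0.026,0,0,0,1],[0,0,0,0,0,0,1],[0,0,0,0,0,0,1],[0,0,0,0,0,0,1]]' 60
python3 -c "
from h import *
snap('wrist','w2')"
```

```text
time_s: 2.7
ee_pos: [0.498, -0.2888, 0.2403]
ee_rot: [0.697, 0.122, -0.121, -0.696]
wrist_force: [1.0, 0.5, 0.5]
width: 0.0848
```

View pics/w2.png

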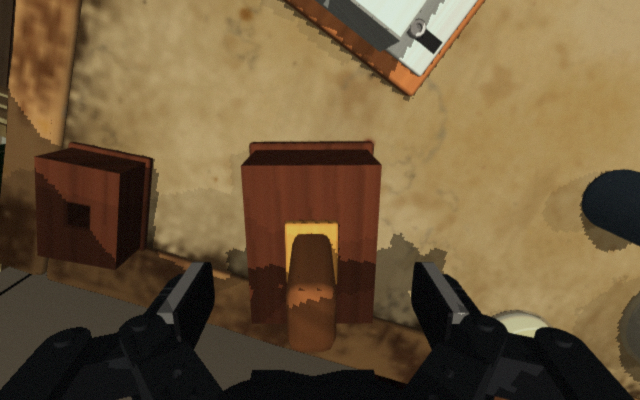

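```bash
python3 -m handwheel '[[0,0,0,0,0,0,0],[0,0,0,0,0,0,0],[0,0,0,0,0,0,0],[0,0,0,0,0,0,0],[0,0,0,0,0,0,0],[0,0,0,0,0,0,0],[0,0,0,0,0,0,0],[0,0,0,0,0,0,0]]' 60
python3 -c "
from workcell import arm;s=arm.state();print(s['ee_pos'],s['wrist_force'],s['width'],s['ft_torque'])"
```

```text
time_s: 3.55
ee_pos: [0.4978, -0.288, 0.2389]
ee_rot: [0.697, 0.122, -0.122, -0.696]
wrist_force: [-0.5, -0.9, 3.1]
width: 0.0174
[ 0.49775078 -0.28796373  0.23892786] [-0.49942064 -0.93958698  3.14468255] 0.017403696487638128 [0.04822818 0.02060932 0.00917493]
```

```bash
python3 -m handwheel '[[0,0,0.02,0,0,0,0],[0,0,0.035,0,0,0,0],[0,0,0.04,0,0,0,0],[0,0,0.035,0,0,0,0],[-0.0068,0.0138,0,0,0,-0.1015,0],[-0.0068,0.0138,0,0,0,-0.1015,0],[-0.0068,0.0138,0,0,0,-0.1015,0],[-0.0068,0.0138,0,0,0,-0.1015,0],[-0.0068,0.0138,0,0,0,-0.1015,0],[-0.0068,0.0138,0,0,0,-0.1015,0],[0,0,0,0,0,0,0],[0,0,0,0,0,0,0],[0,0,0,0,0,0,0]]' 60
python3 -c "
from h import *
snap('wrist','w3')
from workcell import arm;s=arm.state();print(s['ee_pos'],s['wrist_force'],s['width'],s['ft_torque'])"
```

```text
time_s: 4.85
ee_pos: [0.457, -0.206, 0.3687]
ee_rot: [0.701, -0.092, 0.092, -0.701]
wrist_force: [0.2, 0.4, -1.1]
width: 0.0175
[ 0.45702648 -0.20601622  0.3686276 ] [-0.06614048  0.35387292 -0.67485029] 0.017220140018852095 [-0.03363052  0.01129686  0.00702801]
```

View pics/w3.png

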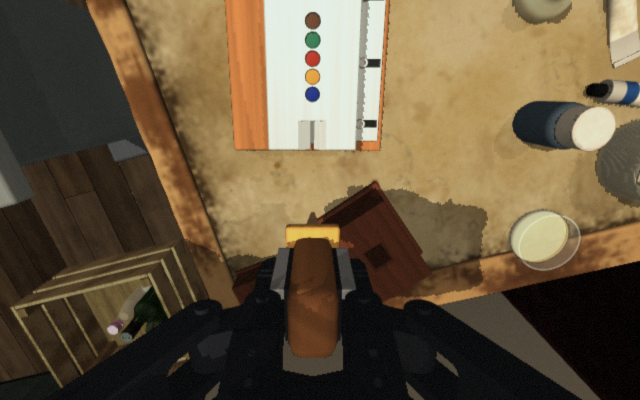

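Run:
```python
from h import *
import cv2
i,s,im=load("w3")
cv2.imwrite("pics/w3c.png",cv2.resize(im[0:160,220:400],None,fx=4,fy=4,interpolation=cv2.INTER_CUBIC)[:600])
cv2.imwrite("pics/w3d.png",cv2.resize(im[112:156,280:350],None,fx=10,fy=10,interpolation=cv2.INTER_CUBIC))
```

```text
(no output)
```

View pics/w3c.png

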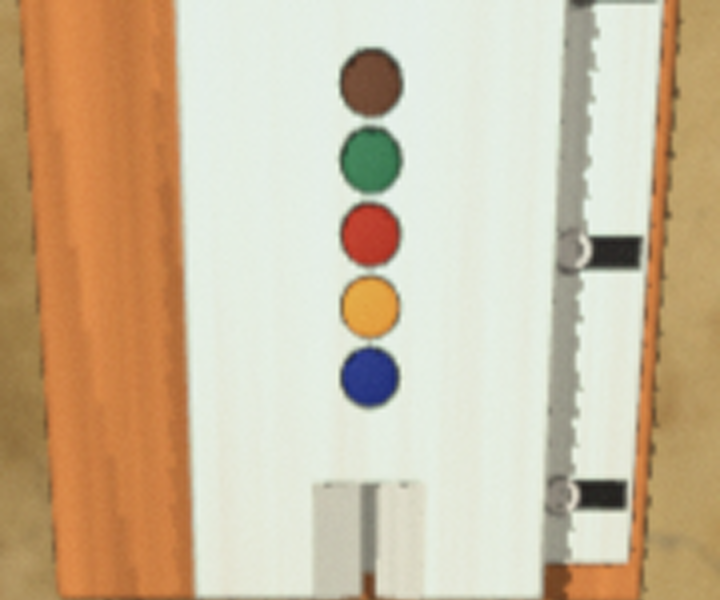

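View pics/w3d.png

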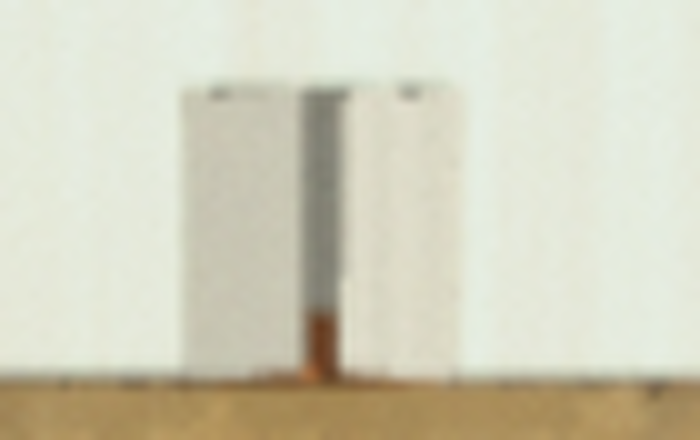

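```bash
cat >> h.py <<'E'
def tool(s):
    from scipy.spatial.transform import Rotation as R
    m=R.from_quat(s['ee_rot']).as_matrix(); return m,s['ee_pos']
E
python3 - <<'E'
from h import *
import cv2
i,s,im=load("w3"); m,p=tool(s)
f=lambda a,z:onz(i,np.array(a)/10+[280,112]-.45,z)
E=f([[182,90],[463,90],[463,376],[182,376]],.057);L=f([[301,95],[343,95],[301,370],[341,370]],.0512)
print("outer",E.round(4),[np.linalg.norm(E[k]-E[k-1]).round(4) for k in range(4)]);print("lips",L.round(4))
c=E.mean(0);print("slot centre outer",c,"lips",L.mean(0))
hsv=cv2.cvtColor(im,cv2.COLOR_BGR2HSV); P=[]
for (u,v) in [(312,20),(312,40),(312,59),(312,77),(312,94)]:
    w=im[v-11:v+12,u-14:u+14]; g=cv2.cvtColor(w,cv2.COLOR_BGR2HSV)[:,:,1]
    M=cv2.moments((g>90).astype(np.uint8)); P.append([u-14+M['m10']/M['m00'],v-11+M['m01']/M['m00']])
Q=onz(i,P,.057);print(Q.round(4))
d=Q[0]-Q[-1];print("yaw pastel",np.degrees(np.arctan2(d[1],d[0]))-90)
print("tool yaw",np.degrees(np.arctan2(m[1,0],m[0,0])),m[:,1])
for n,x in (("slot",c),("lips",L.mean(0)),("past mid",Q[2])):
    print(n,"in tool x,z:",((x-p)@m)[[0,2]])
# camera axes vs tool
print((i['pose'][:3,:3].T@m).round(3),(i['pose'][:3,3]-p)@m)
E
```

```text
outer [[ 0.4596 -0.1501  0.057 ]
 [ 0.4814 -0.1559  0.057 ]
 [ 0.4757 -0.1783  0.057 ]
 [ 0.4533 -0.1723  0.057 ]] [np.float64(0.0231), np.float64(0.0226), np.float64(0.0231), np.float64(0.0232)]
lips [[ 0.4686 -0.1534  0.0512]
 [ 0.4719 -0.1543  0.0512]
 [ 0.4626 -0.1752  0.0512]
 [ 0.4659 -0.1761  0.0512]]
slot centre outer [ 0.46751063 -0.16414003  0.057     ] lips [ 0.46724516 -0.16475667  0.0512    ]
[[ 0.4897 -0.0831  0.057 ]
 [ 0.4862 -0.0959  0.057 ]
 [ 0.4827 -0.1086  0.057 ]
 [ 0.4793 -0.121   0.057 ]
 [ 0.4761 -0.1328  0.057 ]]
yaw pastel -15.30647353020494
tool yaw -15.042462816868914 [ 1.99279574e-04 -7.62878629e-05 -9.99999977e-01]
slot in tool x,z: [-0.00080958  0.04316909]
lips in tool x,z: [-0.00090714  0.04250481]
past mid in tool x,z: [-0.00058177  0.10071635]
[[ 1.     0.001  0.001]
 [-0.001  0.304  0.953]
 [ 0.    -0.953  0.304]] [-0.00012481  0.02999916  0.07796269]
```

```bash
python3 -m handwheel '[[0.0052,0.0208,0,0,0,-0.003,0],[0.0052,0.0207,-0.01,0,0,0,0],[0,0,-0.03,0,0,0,0],[0,0,-0.025,0,0,0,0],[0,0,-0.009,0,0,0,0],[0,0,0,0,0,0,0],[0,0,0,0,0,0,0],[0,0,0,0,0,0,0]]' 60
cat > st.py <<'E'
from h import *
from workcell import arm
s=arm.state();m,p=tool(s)
print("t",s['time_s'],"p",p.round(4),"tipz %.4f"%(p[2]-.2319),"yaw %.2f"%np.degrees(np.arctan2(m[1,0],m[0,0])))
a=np.radians(-15.2);X=np.array([np.cos(a),np.sin(a),0]);Y=np.array([-X[1],X[0],0])
S0=np.array([0.4827,-0.1086,0])
print("mould-frame pos x %.2f y %.2f mm"%(1e3*(p-S0)@X,1e3*(p-S0)@Y),"F x %.2f y %.2f z %.2f"%(s['wrist_force']@X,s['wrist_force']@Y,s['wrist_force'][2]),"T",s['ft_torque'].round(3),"w",round(s['width'],4))
E
python3 st.py; python3 -c "
from h import *
snap('wrist','w4')"
```

```text
time_s: 5.7
ee_pos: [0.4678, -0.164, 0.2959]
ee_rot: [0.701, -0.093, 0.095, -0.701]
wrist_force: [-0.6, 0.0, -0.7]
width: 0.0173
t 5.7 p [ 0.4678 -0.164   0.2959] tipz 0.0640 yaw -15.26
mould-frame pos x 0.15 y -57.33 mm F x -0.62 y -0.13 z -0.65 T [ 0.03  -0.003 -0.036] w 0.0173
```

View pics/w4.png

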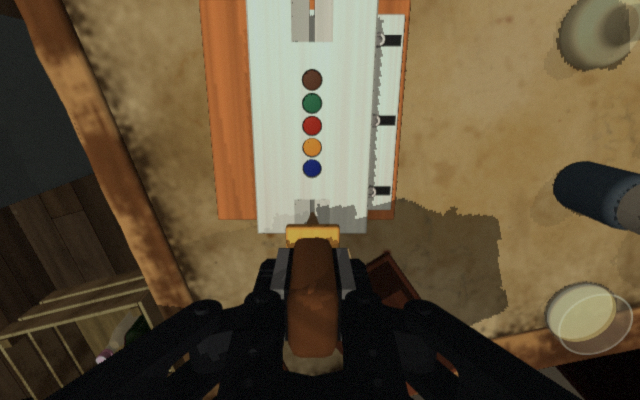

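Run:
```python
from h import *
import cv2
i,s,im=load("w4"); m,p=tool(s)
cv2.imwrite("pics/w4c.png",cv2.resize(im[185:250,277:349],None,fx=9,fy=9,interpolation=cv2.INTER_CUBIC))
cv2.imwrite("pics/w4d.png",cv2.resize(im[0:50,282:342],None,fx=10,fy=10,interpolation=cv2.INTER_CUBIC))
```

```text
(no output)
```

View pics/w4c.png

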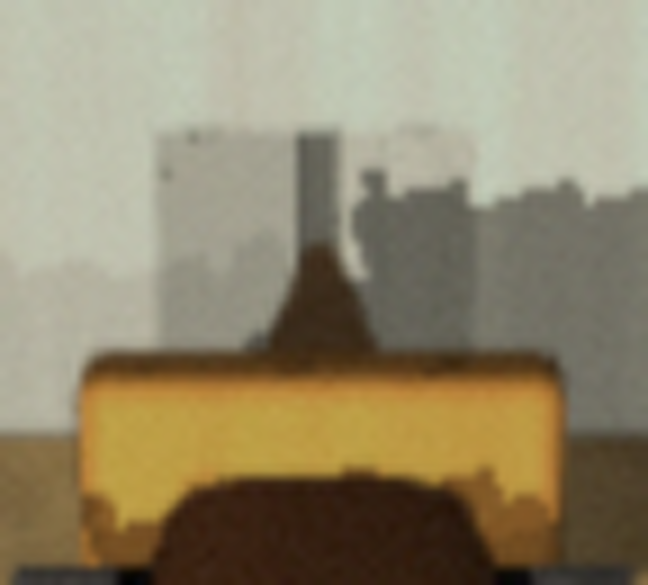

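View pics/w4d.png

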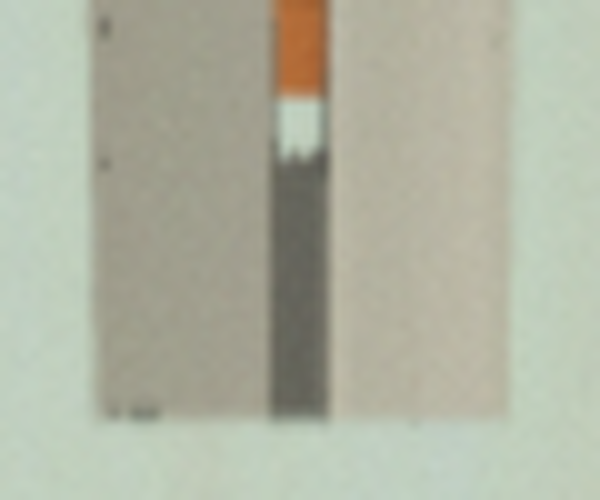

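```bash
python3 -m handwheel '[[-0.0002,0,-0.005,0,0,0,0],[0,0,-0.004,0,0,0,0],[0,0,-0.001,0,0,0,0],[0,0,-0.001,0,0,0,0],[0,0,-0.0005,0,0,0,0],[0,0,0,0,0,0,0],[0,0,0,0,0,0,0]]' 
python3 st.py
python3 -m handwheel '[[0,0,-0.0005,0,0,0,0],[0,0,-0.0005,0,0,0,0],[0,0,0,0,0,0,0],[0,0,0,0,0,0,0]]' 
python3 st.py
```

```text
time_s: 6.45
ee_pos: [0.467, -0.1636, 0.2833]
ee_rot: [-0.701, 0.094, -0.094, 0.701]
wrist_force: [-0.6, 0.4, -1.0]
width: 0.0175
t 6.45 p [ 0.467  -0.1636  0.2833] tipz 0.0514 yaw -15.24
mould-frame pos x -0.68 y -57.20 mm F x -0.69 y 0.22 z -1.01 T [-0.014  0.009 -0.033] w 0.0175
time_s: 6.85
ee_pos: [0.4672, -0.1637, 0.2823]
ee_rot: [-0.701, 0.093, -0.094, 0.701]
wrist_force: [1.4, 0.1, -0.0]
width: 0.0174
t 6.85 p [ 0.4672 -0.1637  0.2823] tipz 0.0504 yaw -15.24
mould-frame pos x -0.49 y -57.21 mm F x 1.31 y 0.46 z -0.04 T [-0.07  -0.283  0.008] w 0.0174
```

```bash
python3 -m handwheel '[[0.0002,-0.0001,0,0,0,0,0],[0,0,-0.0005,0,0,0,0],[0,0,-0.0005,0,0,0,0],[0,0,0,0,0,0,0],[0,0,0,0,0,0,0]]' 
python3 st.py
```

```text
time_s: 7.35
ee_pos: [0.4673, -0.1638, 0.2813]
ee_rot: [-0.701, 0.094, -0.094, 0.701]
wrist_force: [1.5, 0.3, -0.3]
width: 0.0176
t 7.35 p [ 0.4673 -0.1638  0.2813] tipz 0.0494 yaw -15.24
mould-frame pos x -0.35 y -57.29 mm F x 1.37 y 0.73 z -0.33 T [-0.129 -0.486  0.021] w 0.0176
```

```bash
cat >> st.py <<'E'
T=s['ft_torque'];Tl=np.array([T@X,T@Y])
print("tip force from torque: x %.2f y %.2f"%(-Tl[1]/.23,Tl[0]/.23))
E
python3 -m handwheel '[[0,0,-0.0005,0,0,0,0],[0,0,-0.0005,0,0,0,0],[0,0,-0.0005,0,0,0,0],[0,0,-0.0005,0,0,0,0],[0,0,0,0,0,0,0]]' 
python3 st.py
python3 -m handwheel '[[0,0,-0.0005,0,0,0,0],[0,0,-0.0005,0,0,0,0],[0,0,-0.0005,0,0,0,0],[0,0,0,0,0,0,0]]' 
python3 st.py
```

```text
time_s: 7.85
ee_pos: [0.4674, -0.1638, 0.2793]
ee_rot: [0.701, -0.093, 0.094, -0.701]
wrist_force: [2.8, -1.0, 1.2]
width: 0.0176
t 7.85 p [ 0.4674 -0.1638  0.2793] tipz 0.0474 yaw -15.24
mould-frame pos x -0.25 y -57.27 mm F x 2.94 y -0.20 z 1.19 T [-0.197 -0.737  0.054] w 0.0176
tip force from torque: x 3.32 y 0.01
time_s: 8.25
ee_pos: [0.4675, -0.1638, 0.2779]
ee_rot: [0.701, -0.093, 0.094, -0.701]
wrist_force: [3.2, -2.5, 2.9]
width: 0.0171
t 8.25 p [ 0.4675 -0.1638  0.2779] tipz 0.0460 yaw -15.24
mould-frame pos x -0.21 y -57.25 mm F x 3.76 y -1.56 z 2.89 T [-0.295 -0.991 -0.013] w 0.0171
tip force from torque: x 4.49 y -0.11
```

```bash
python3 -m handwheel '[[0,0,-0.0005,0,0,0,0],[0,0,-0.0005,0,0,0,0],[0,0,-0.0005,0,0,0,0],[0,0,0,0,0,0,0]]' 
python3 st.py
python3 -m handwheel '[[0,0,-0.0005,0,0,0,0],[0,0,-0.0005,0,0,0,0],[0,0,-0.0005,0,0,0,0],[0,0,0,0,0,0,0]]' 
python3 st.py
```

```text
time_s: 8.65
ee_pos: [0.4674, -0.1638, 0.2765]
ee_rot: [0.701, -0.093, 0.094, -0.701]
wrist_force: [3.1, -1.5, 4.5]
width: 0.0173
t 8.65 p [ 0.4674 -0.1638  0.2765] tipz 0.0446 yaw -15.24
mould-frame pos x -0.26 y -57.24 mm F x 3.40 y -0.60 z 4.53 T [-0.196 -0.799  0.018] w 0.0173
tip force from torque: x 3.58 y 0.09
time_s: 9.05
ee_pos: [0.4674, -0.1637, 0.275]
ee_rot: [0.701, -0.094, 0.094, -0.701]
wrist_force: [2.9, -0.7, 5.6]
width: 0.0175
t 9.05 p [ 0.4674 -0.1637  0.275 ] tipz 0.0431 yaw -15.24
mould-frame pos x -0.36 y -57.22 mm F x 3.03 y 0.06 z 5.59 T [-0.175 -0.672  0.021] w 0.0175
tip force from torque: x 3.02 y 0.03
```

```bash
python3 -m handwheel '[[-0.0001,0,-0.0005,0,0,0,0],[0,0,-0.0005,0,0,0,0],[-0.0001,0,-0.0005,0,0,0,0],[0,0,-0.0005,0,0,0,0],[0,0,0,0,0,0,0]]' 
python3 st.py
python3 -m handwheel '[[-0.0001,0,-0.0005,0,0,0,0],[0,0,-0.0005,0,0,0,0],[-0.0001,0,-0.0005,0,0,0,0],[0,0,0,0,0,0,0],[0,0,0,0,0,0,0]]' 
python3 st.py
```

```text
time_s: 9.55
ee_pos: [0.4671, -0.1637, 0.273]
ee_rot: [0.701, -0.094, 0.094, -0.701]
wrist_force: [2.0, -0.8, 6.4]
width: 0.017
t 9.55 p [ 0.4671 -0.1637  0.273 ] tipz 0.0411 yaw -15.24
mould-frame pos x -0.59 y -57.27 mm F x 2.14 y -0.23 z 6.36 T [-0.198 -0.658  0.081] w 0.017
tip force from torque: x 2.99 y -0.08
time_s: 10.05
ee_pos: [0.4669, -0.1637, 0.2715]
ee_rot: [0.701, -0.094, 0.094, -0.701]
wrist_force: [2.6, -1.0, 5.8]
width: 0.017
t 10.05 p [ 0.4669 -0.1637  0.2715] tipz 0.0396 yaw -15.25
mould-frame pos x -0.78 y -57.33 mm F x 2.81 y -0.28 z 5.82 T [-0.194 -0.679 -0.024] w 0.017
tip force from torque: x 3.07 y -0.04
```

```bash
python3 -m handwheel '[[0,0,0.003,0,0,0,0],[0,0,0.012,0,0,0,0],[0,0,0.015,0,0,0,0],[0.0004,-0.0001,0.002,0,0,0,0],[0.01,0.037,0,0,0,0,0],[0.01,0.037,0,0,0,0,0],[0.0102,0.0373,0,0,0,0,0],[0,0,-0.008,0,0,0,0],[0,0,0,0,0,0,0],[0,0,0,0,0,0,0],[0,0,0,0,0,0,0]]' 
python3 st.py
python3 - <<'E'
from h import *
import cv2
i,im=snap('wrist','w5'); 
cv2.imwrite("pics/w5c.png",cv2.resize(im[185:250,277:349],None,fx=9,fy=9,interpolation=cv2.INTER_CUBIC))
snap('top','t5')
E
```

```text
time_s: 11.15
ee_pos: [0.4969, -0.054, 0.295]
ee_rot: [0.701, -0.095, 0.094, -0.7]
wrist_force: [0.2, 0.2, -0.7]
width: 0.0176
t 11.15 p [ 0.4969 -0.054   0.295 ] tipz 0.0631 yaw -15.37
mould-frame pos x -0.64 y 56.44 mm F x 0.15 y 0.22 z -0.67 T [ 0.017  0.025 -0.014] w 0.0176
tip force from torque: x -0.12 y 0.04
```

View pics/w5c.png

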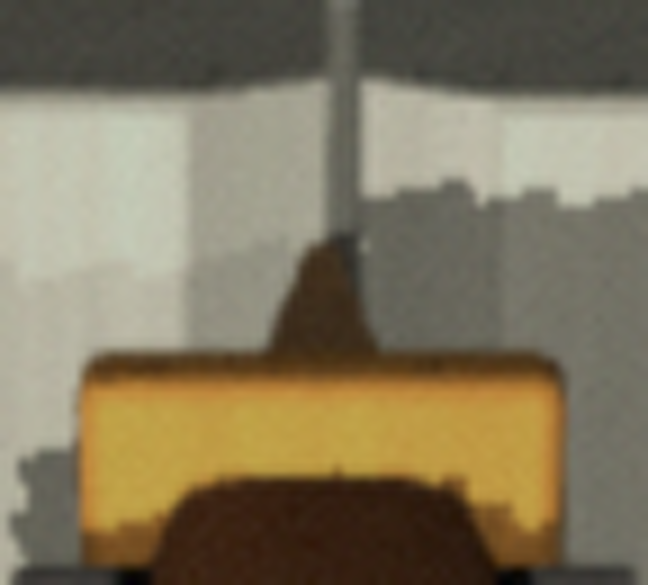

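View pics/w5.png

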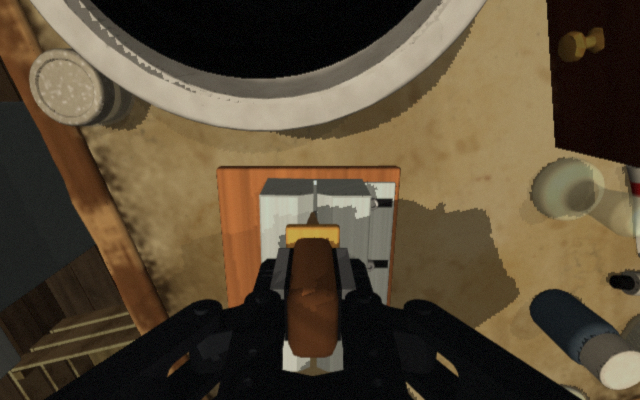

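Run:
```python
from h import *
import cv2
i,s,im=load("w5"); m,p=tool(s)
g=cv2.cvtColor(im,cv2.COLOR_BGR2GRAY)
for r in (200,203,206,208): print(r,g[r,308:324])
for r in (211,213,215,218,221): print(r,g[r,304:324])
f=lambda u,v,z:1e3*((onz(i,[[u,v]],z)-p)@m)[0][[0,2]]
a=lambda c:277+np.array(c)/9-.44
for c in (327,343,360): print("lip",f(a(c),207,.0512))
for c in (270,322,375): print("blade base",f(a(c),223,.105))
print("tip",f(a(325),212,.063))
i,s,im=load("w4"); m,p=tool(s)
for c in (297,339): print("w4 lip",f(a(c),207,.0512))
for c in (270,322,375): print("blade base",f(a(c),223,.105))
print("tip",f(a(321),213,.064))
```

```text
200 [159 158 158 162 156 119 100 100 104 154 178 178 178 176 175 177]
203 [159 159 162 160 157 117 101 100 103 154 181 178 178 178 176 177]
206 [161 159 160 161 154 120 100  99  97 139 160 157 152 114 109 109]
208 [157 160 160 162 154 118  99 101  90  93 100  99 100 101  97  96]
211 [159 153 155 154 147 157 158 148 133  84  58  55  67 104 103  99 102  96
  98 101]
213 [145 144 144 143 144 143 115  65  55  53  52  49  62  92 102 100  97  97
 100 100]
215 [144 139 145 149 141 129  64  49  50  50  51  52  58  88  99  99  97  97
  98 103]
218 [146 144 145 140  99  55  51  49  49  49  45  46  54  81  98 100  98  99
 101 100]
221 [145 144 137  88  53  46  46  46  45  49  46  48  49  58  88  97  99 100
  99  97]
lip [-0.14490132  4.29760347]
lip [1.02886876 4.29824394]
lip [2.27597534 4.29892442]
blade base [-3.32992719 14.3091652 ]
blade base [-0.43178057 14.31100924]
blade base [ 2.52191504 14.31288862]
tip [-0.28545453  5.04142691]
w4 lip [-1.95201914  4.17203622]
w4 lip [1.14217883 4.1703578 ]
blade base [-2.97650719 14.11869094]
blade base [-0.06201381 14.1168731 ]
blade base [ 2.90869408 14.11502019]
tip [-0.16865017  4.59018563]
```

```bash
python3 -m handwheel '[[0.0011,-0.0003,0,0,0,0,0],[0,0,-0.005,0,0,0,0],[0,0,0,0,0,0,0],[0,0,0,0,0,0,0]]' 
python3 st.py
python3 - <<'E'
from h import *
import cv2
i,im=snap('wrist','w6'); 
cv2.imwrite("pics/w6c.png",cv2.resize(im[185:250,277:349],None,fx=9,fy=9,interpolation=cv2.INTER_CUBIC))
E
```

```text
time_s: 11.65
ee_pos: [0.4984, -0.0529, 0.29]
ee_rot: [-0.701, 0.094, -0.094, 0.701]
wrist_force: [0.2, 0.1, -0.5]
width: 0.0175
t 11.65 p [ 0.4984 -0.0529  0.29  ] tipz 0.0581 yaw -15.24
mould-frame pos x 0.52 y 57.88 mm F x 0.19 y 0.20 z -0.51 T [-0.017 -0.053 -0.035] w 0.0175
tip force from torque: x 0.24 y -0.01
```

View pics/w6c.png

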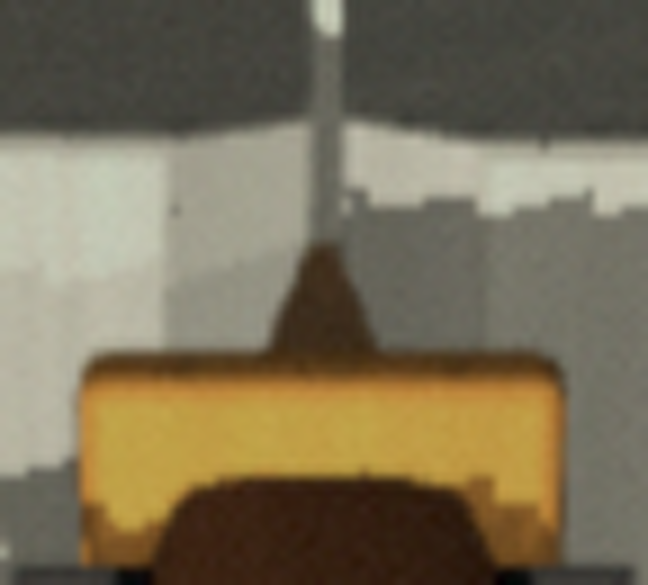

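```bash
python3 -m handwheel '[[0.0003,-0.0001,-0.004,0,0,0,0],[0,0,-0.001,0,0,0,0],[0,0,-0.0005,0,0,0,0],[0,0,-0.0005,0,0,0,0],[0,0,-0.0005,0,0,0,0],[0,0,0,0,0,0,0],[0,0,0,0,0,0,0]]' 
python3 st.py
python3 -m handwheel '[[0,0,-0.0005,0,0,0,0],[0,0,-0.0005,0,0,0,0],[0,0,0,0,0,0,0]]' 
python3 st.py
```

```text
time_s: 12.4
ee_pos: [0.4988, -0.0529, 0.2838]
ee_rot: [-0.701, 0.094, -0.094, 0.701]
wrist_force: [0.3, 1.2, 0.1]
width: 0.0173
t 12.4 p [ 0.4988 -0.0529  0.2838] tipz 0.0519 yaw -15.24
mould-frame pos x 0.94 y 57.95 mm F x 0.01 y 1.28 z 0.15 T [-0.01   0.022  0.013] w 0.0173
tip force from torque: x -0.08 y -0.07
time_s: 12.7
ee_pos: [0.4988, -0.0529, 0.2826]
ee_rot: [-0.701, 0.094, -0.094, 0.701]
wrist_force: [0.5, -0.1, -0.1]
width: 0.0172
t 12.7 p [ 0.4988 -0.0529  0.2826] tipz 0.0507 yaw -15.24
mould-frame pos x 0.91 y 57.93 mm F x 0.55 y 0.06 z -0.08 T [0.024 0.055 0.014] w 0.0172
tip force from torque: x -0.26 y 0.04
```

```bash
python3 -m handwheel '[[0,0,-0.0005,0,0,0,0],[0,0,-0.0005,0,0,0,0],[0,0,0,0,0,0,0]]' 
python3 st.py
python3 -m handwheel '[[0,0,-0.0005,0,0,0,0],[0,0,-0.0005,0,0,0,0],[0,0,0,0,0,0,0]]' 
python3 st.py
```

```text
time_s: 13.0
ee_pos: [0.4987, -0.0529, 0.2816]
ee_rot: [-0.701, 0.094, -0.094, 0.701]
wrist_force: [0.2, 0.0, -0.7]
width: 0.0176
t 13.0 p [ 0.4987 -0.0529  0.2816] tipz 0.0497 yaw -15.24
mould-frame pos x 0.89 y 57.92 mm F x 0.22 y 0.08 z -0.74 T [ 0.048  0.071 -0.016] w 0.0176
tip force from torque: x -0.35 y 0.12
time_s: 13.3
ee_pos: [0.4987, -0.0529, 0.2806]
ee_rot: [0.701, -0.094, 0.094, -0.701]
wrist_force: [0.5, -0.1, 0.0]
width: 0.017
t 13.3 p [ 0.4987 -0.0529  0.2806] tipz 0.0487 yaw -15.24
mould-frame pos x 0.84 y 57.91 mm F x 0.50 y 0.04 z 0.02 T [0.089 0.132 0.015] w 0.017
tip force from torque: x -0.65 y 0.22
```

```bash
python3 -m handwheel '[[-0.0001,0,-0.0005,0,0,0,0],[-0.0001,0,-0.0005,0,0,0,0],[0,0,-0.0005,0,0,0,0],[-0.0001,0,-0.0005,0,0,0,0],[0,0,0,0,0,0,0]]' 
python3 st.py
python3 -m handwheel '[[-0.0001,0,-0.0005,0,0,0,0],[-0.0001,0,-0.0005,0,0,0,0],[0,0,-0.0005,0,0,0,0],[-0.0001,0,-0.0005,0,0,0,0],[0,0,0,0,0,0,0]]' 
python3 st.py
```

```text
time_s: 13.8
ee_pos: [0.4985, -0.0529, 0.2788]
ee_rot: [-0.701, 0.094, -0.094, 0.701]
wrist_force: [-1.1, 0.2, 3.1]
width: 0.0172
t 13.8 p [ 0.4985 -0.0529  0.2788] tipz 0.0469 yaw -15.24
mould-frame pos x 0.68 y 57.91 mm F x -1.11 y -0.05 z 3.12 T [ 0.113  0.386 -0.018] w 0.0172
tip force from torque: x -1.75 y 0.03
time_s: 14.3
ee_pos: [0.4984, -0.0528, 0.2773]
ee_rot: [0.701, -0.094, 0.094, -0.701]
wrist_force: [-3.3, 0.4, 9.6]
width: 0.0173
t 14.3 p [ 0.4984 -0.0528  0.2773] tipz 0.0454 yaw -15.24
mould-frame pos x 0.53 y 57.95 mm F x -3.26 y -0.50 z 9.61 T [ 0.191  0.813 -0.01 ] w 0.0173
tip force from torque: x -3.63 y -0.13
```

```bash
python3 -m handwheel '[[-0.0003,0.0001,0,0,0,0,0],[-0.0003,0.0001,0,0,0,0,0],[0,0,0,0,0,0,0]]' 
python3 st.py
python3 -m handwheel '[[-0.0002,0,-0.0005,0,0,0,0],[-0.0001,0,-0.0005,0,0,0,0],[-0.0001,0,-0.0005,0,0,0,0],[0,0,0,0,0,0,0]]' 
python3 st.py
```

```text
time_s: 14.6
ee_pos: [0.4981, -0.0528, 0.2774]
ee_rot: [0.701, -0.093, 0.094, -0.701]
wrist_force: [-0.7, 0.7, 7.7]
width: 0.0172
t 14.6 p [ 0.4981 -0.0528  0.2774] tipz 0.0455 yaw -15.25
mould-frame pos x 0.21 y 57.92 mm F x -0.85 y 0.48 z 7.71 T [ 0.025  0.425 -0.024] w 0.0172
tip force from torque: x -1.81 y -0.38
time_s: 15.0
ee_pos: [0.4978, -0.0527, 0.2761]
ee_rot: [-0.701, 0.093, -0.095, 0.701]
wrist_force: [-1.7, 0.1, 8.5]
width: 0.0174
t 15.0 p [ 0.4978 -0.0527  0.2761] tipz 0.0442 yaw -15.24
mould-frame pos x -0.04 y 57.94 mm F x -1.71 y -0.33 z 8.46 T [ 0.023  0.504 -0.026] w 0.0174
tip force from torque: x -2.14 y -0.48
```

```bash
python3 -m handwheel '[[-0.0003,0.0001,0,0,0,0,0],[-0.0003,0.0001,-0.0005,0,0,0,0],[-0.0001,0,-0.0005,0,0,0,0],[0,0,0,0,0,0,0]]' 
python3 st.py
python3 -m handwheel '[[-0.0002,0,-0.0005,0,0,0,0],[-0.0001,0,-0.0005,0,0,0,0],[-0.0001,0,-0.0005,0,0,0,0],[-0.0001,0,-0.0005,0,0,0,0],[0,0,0,0,0,0,0]]' 
python3 st.py
```

```text
time_s: 15.4
ee_pos: [0.4975, -0.0525, 0.2752]
ee_rot: [-0.701, 0.093, -0.095, 0.701]
wrist_force: [-1.2, -1.0, 8.5]
width: 0.0173
t 15.4 p [ 0.4975 -0.0525  0.2752] tipz 0.0433 yaw -15.24
mould-frame pos x -0.46 y 57.97 mm F x -0.88 y -1.26 z 8.53 T [-0.02   0.18   0.021] w 0.0173
tip force from torque: x -0.73 y -0.29
time_s: 15.9
ee_pos: [0.4971, -0.0525, 0.2733]
ee_rot: [-0.701, 0.093, -0.095, 0.701]
wrist_force: [0.4, 0.1, 8.4]
width: 0.0171
t 15.9 p [ 0.4971 -0.0525  0.2733] tipz 0.0414 yaw -15.24
mould-frame pos x -0.81 y 57.92 mm F x 0.34 y 0.19 z 8.39 T [ 0.014  0.057 -0.028] w 0.0171
tip force from torque: x -0.25 y -0.00
```

```bash
python3 -m handwheel '[[-0.0002,0,-0.0005,0,0,0,0],[-0.0001,0,-0.0005,0,0,0,0],[-0.0001,0,-0.0005,0,0,0,0],[-0.0001,0,-0.0005,0,0,0,0],[-0.0001,0,-0.0005,0,0,0,0],[0,0,0,0,0,0,0]]' 
python3 st.py
python3 -m handwheel '[[-0.0001,0,-0.0005,0,0,0,0],[-0.0001,0,-0.0005,0,0,0,0],[-0.0001,0,-0.0005,0,0,0,0],[-0.0001,0,-0.0005,0,0,0,0],[-0.0001,0,-0.0005,0,0,0,0],[0,0,0,0,0,0,0]]' 
python3 st.py
```

```text
time_s: 16.5
ee_pos: [0.4967, -0.0525, 0.2708]
ee_rot: [-0.701, 0.092, -0.095, 0.701]
wrist_force: [1.0, 0.4, 8.1]
width: 0.0174
t 16.5 p [ 0.4967 -0.0525  0.2708] tipz 0.0389 yaw -15.24
mould-frame pos x -1.23 y 57.82 mm F x 0.86 y 0.62 z 8.11 T [ 0.039 -0.068 -0.002] w 0.0174
tip force from torque: x 0.24 y 0.24
time_s: 17.1
ee_pos: [0.4963, -0.0525, 0.2684]
ee_rot: [-0.701, 0.092, -0.095, 0.701]
wrist_force: [0.3, -0.2, 8.0]
width: 0.0176
t 17.1 p [ 0.4963 -0.0525  0.2684] tipz 0.0365 yaw -15.24
mould-frame pos x -1.64 y 57.73 mm F x 0.37 y -0.06 z 8.03 T [ 0.009 -0.148  0.03 ] w 0.0176
tip force from torque: x 0.61 y 0.21
```

```bash
python3 -m handwheel '[[-0.0001,0,-0.0005,0,0,0,0],[0,0,-0.0005,0,0,0,0],[-0.0001,0,-0.0005,0,0,0,0],[-0.0001,0,-0.0005,0,0,0,0],[0,0,-0.0005,0,0,0,0],[0,0,0,0,0,0,0]]' 
python3 st.py
python3 -m handwheel '[[-0.0001,0,-0.0005,0,0,0,0],[0,0,-0.0005,0,0,0,0],[-0.0001,0,-0.0005,0,0,0,0],[-0.0001,0,-0.0005,0,0,0,0],[0,0,0,0,0,0,0]]' 
python3 st.py
```

```text
time_s: 17.7
ee_pos: [0.496, -0.0524, 0.2658]
ee_rot: [-0.701, 0.092, -0.095, 0.701]
wrist_force: [0.6, -0.3, 8.3]
width: 0.0173
t 17.7 p [ 0.496  -0.0524  0.2658] tipz 0.0339 yaw -15.23
mould-frame pos x -1.94 y 57.68 mm F x 0.67 y -0.16 z 8.32 T [ 0.036 -0.119 -0.003] w 0.0173
tip force from torque: x 0.46 y 0.28
time_s: 18.2
ee_pos: [0.4956, -0.0524, 0.2638]
ee_rot: [-0.701, 0.092, -0.095, 0.701]
wrist_force: [1.0, 0.7, 8.0]
width: 0.0173
t 18.2 p [ 0.4956 -0.0524  0.2638] tipz 0.0319 yaw -15.23
mould-frame pos x -2.24 y 57.61 mm F x 0.73 y 0.97 z 8.01 T [ 0.032 -0.136  0.011] w 0.0173
tip force from torque: x 0.53 y 0.29
```

```bash
python3 -m handwheel '[[0,0,0.002,0,0,0,0],[0,0,0.005,0,0,0,0],[0,0,0.014,0,0,0,0],[0,0,0.014,0,0,0,0],[-0.0096,-0.0371,0.002,0,0,0,0],[-0.0097,-0.0371,0,0,0,0,0],[-0.0097,-0.0372,0,0,0,0,0],[0,0,-0.008,0,0,0,0],[0,0,0,0,0,0,0],[0,0,0,0,0,0,0],[0,0,0,0,0,0,0]]' 
python3 st.py
python3 - <<'E'
from h import *
import cv2
i,im=snap('wrist','w7'); 
cv2.imwrite("pics/w7c.png",cv2.resize(im[185:250,277:349],None,fx=9,fy=9,interpolation=cv2.INTER_CUBIC))
E
```

```text
time_s: 19.3
ee_pos: [0.4657, -0.1625, 0.2922]
ee_rot: [-0.701, 0.093, -0.093, 0.701]
wrist_force: [0.0, -0.1, -0.2]
width: 0.0171
t 19.3 p [ 0.4657 -0.1625  0.2922] tipz 0.0603 yaw -15.10
mould-frame pos x -2.30 y -56.50 mm F x 0.06 y -0.10 z -0.24 T [-0.039  0.011  0.017] w 0.0171
tip force from torque: x -0.00 y -0.18
```

View pics/w7c.png

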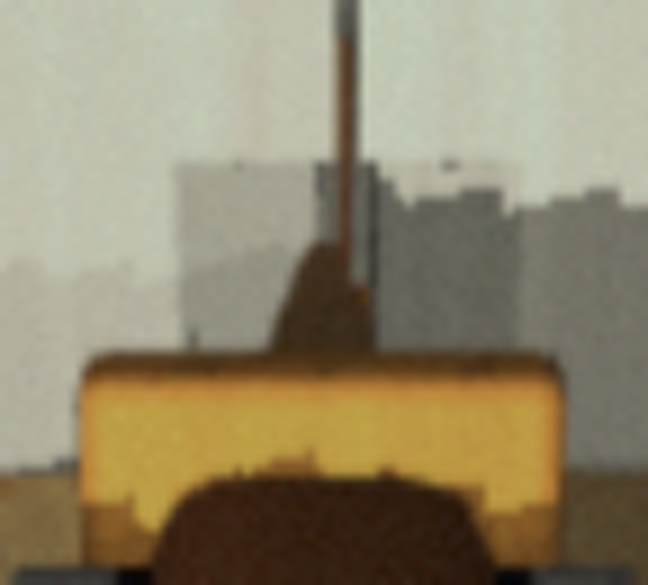

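View pics/w7.png

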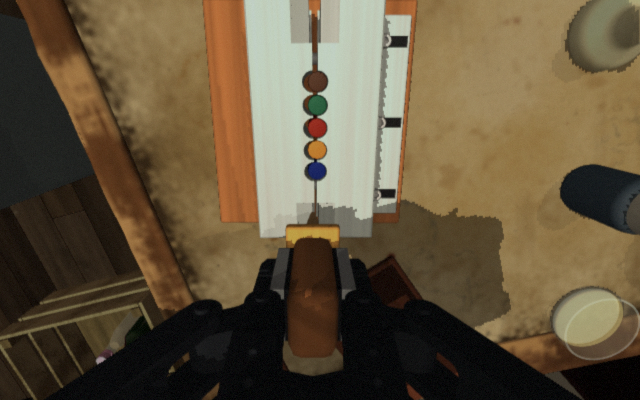

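```bash
python3 -m handwheel '[[0.0015,-0.0004,-0.004,0,0,0,0],[0,0,-0.003,0,0,0,0],[0,0,-0.001,0,0,0,0],[0,0,-0.001,0,0,0,0],[0,0,0,0,0,0,0],[0,0,0,0,0,0,0]]' 
python3 st.py
python3 -m handwheel '[[0,0,-0.001,0,0,0,0],[0,0,-0.001,0,0,0,0],[0,0,-0.001,0,0,0,0],[0,0,0,0,0,0,0]]' 
python3 st.py
```

```text
time_s: 19.95
ee_pos: [0.4668, -0.1644, 0.2827]
ee_rot: [-0.701, 0.094, -0.094, 0.701]
wrist_force: [-0.3, -1.2, -0.8]
width: 0.0176
t 19.95 p [ 0.4668 -0.1644  0.2827] tipz 0.0508 yaw -15.24
mould-frame pos x -0.73 y -57.97 mm F x 0.06 y -1.25 z -0.83 T [-0.014  0.011  0.016] w 0.0176
tip force from torque: x -0.03 y -0.07
time_s: 20.35
ee_pos: [0.4667, -0.1643, 0.2796]
ee_rot: [-0.701, 0.094, -0.094, 0.701]
wrist_force: [0.2, 0.3, 0.5]
width: 0.0174
t 20.35 p [ 0.4667 -0.1643  0.2796] tipz 0.0477 yaw -15.24
mould-frame pos x -0.82 y -57.97 mm F x 0.12 y 0.36 z 0.55 T [-0.024 -0.075  0.019] w 0.0174
tip force from torque: x 0.34 y -0.01
```

Down further, with the −x drift.

```bash
python3 -m handwheel '[[-0.0001,0,-0.001,0,0,0,0],[-0.0001,0,-0.001,0,0,0,0],[-0.0001,0,-0.0005,0,0,0,0],[-0.0001,0,-0.0005,0,0,0,0],[-0.0001,0,-0.0005,0,0,0,0],[0,0,0,0,0,0,0]]' 
python3 st.py
python3 -m handwheel '[[-0.0001,0,-0.0005,0,0,0,0],[0,0,-0.0005,0,0,0,0],[-0.0001,0,-0.0005,0,0,0,0],[-0.0001,0,-0.0005,0,0,0,0],[0,0,-0.0005,0,0,0,0],[0,0,0,0,0,0,0]]' 
python3 st.py
```

```text
time_s: 20.95
ee_pos: [0.4666, -0.1644, 0.2764]
ee_rot: [0.701, -0.093, 0.094, -0.701]
wrist_force: [1.7, 0.2, 0.0]
width: 0.0172
t 20.95 p [ 0.4666 -0.1644  0.2764] tipz 0.0445 yaw -15.24
mould-frame pos x -0.93 y -58.06 mm F x 1.62 y 0.65 z 0.00 T [-0.136 -0.375  0.036] w 0.0172
tip force from torque: x 1.73 y -0.14
time_s: 21.55
ee_pos: [0.4665, -0.1644, 0.274]
ee_rot: [0.701, -0.093, 0.094, -0.701]
wrist_force: [2.9, -1.5, 1.7]
width: 0.0175
t 21.55 p [ 0.4665 -0.1644  0.274 ] tipz 0.0421 yaw -15.24
mould-frame pos x -1.00 y -58.12 mm F x 3.17 y -0.65 z 1.69 T [-0.274 -1.031  0.026] w 0.0175
tip force from torque: x 4.64 y 0.03
```

```bash
python3 -m handwheel '[[0,0,-0.0005,0,0,0,0],[-0.0001,0,-0.0005,0,0,0,0],[0,0,-0.0005,0,0,0,0],[-0.0001,0,-0.0005,0,0,0,0],[0,0,-0.0005,0,0,0,0],[-0.0001,0,-0.0005,0,0,0,0],[0,0,0,0,0,0,0]]' 
python3 st.py
python3 -m handwheel '[[-0.0001,0,-0.0005,0,0,0,0],[0,0,-0.0005,0,0,0,0],[-0.0001,0,-0.0005,0,0,0,0],[-0.0001,0,-0.0005,0,0,0,0],[0,0,-0.0005,0,0,0,0],[-0.0001,0,-0.0005,0,0,0,0],[0,0,0,0,0,0,0]]' 
python3 st.py
```

```text
time_s: 22.25
ee_pos: [0.4657, -0.1643, 0.2707]
ee_rot: [-0.701, 0.094, -0.094, 0.701]
wrist_force: [4.2, -1.2, 4.1]
width: 0.0176
t 22.25 p [ 0.4657 -0.1643  0.2707] tipz 0.0388 yaw -15.24
mould-frame pos x -1.78 y -58.24 mm F x 4.40 y -0.07 z 4.13 T [-0.285 -1.261  0.074] w 0.0176
tip force from torque: x 5.62 y 0.24
time_s: 22.95
ee_pos: [0.4652, -0.1644, 0.2676]
ee_rot: [-0.701, 0.094, -0.094, 0.701]
wrist_force: [4.4, -1.0, 3.5]
width: 0.0176
t 22.95 p [ 0.4652 -0.1644  0.2676] tipz 0.0357 yaw -15.24
mould-frame pos x -2.24 y -58.41 mm F x 4.52 y 0.24 z 3.48 T [-0.357 -1.285 -0.037] w 0.0176
tip force from torque: x 5.80 y -0.03
```

```bash
python3 -m handwheel '[[0,0,-0.0005,0,0,0,0],[0,0,-0.0005,0,0,0,0],[0,0,-0.0005,0,0,0,0],[0,0,-0.0005,0,0,0,0],[0,0,-0.0005,0,0,0,0],[0,0,-0.0005,0,0,0,0],[0,0,0,0,0,0,0]]' 
python3 st.py
python3 -m handwheel '[[0,0,-0.0005,0,0,0,0],[0,0,-0.0005,0,0,0,0],[0,0,-0.0005,0,0,0,0],[-0.0001,0,-0.0005,0,0,0,0],[0,0,-0.0005,0,0,0,0],[-0.0001,0,-0.0005,0,0,0,0],[0,0,0,0,0,0,0]]' 
python3 st.py
```

```text
time_s: 23.65
ee_pos: [0.4652, -0.1644, 0.2646]
ee_rot: [-0.701, 0.094, -0.094, 0.701]
wrist_force: [5.1, -0.4, 2.6]
width: 0.0175
t 23.65 p [ 0.4652 -0.1644  0.2646] tipz 0.0327 yaw -15.24
mould-frame pos x -2.25 y -58.39 mm F x 5.01 y 0.94 z 2.55 T [-0.355 -1.277 -0.064] w 0.0175
tip force from torque: x 5.76 y -0.03
time_s: 24.35
ee_pos: [0.465, -0.1643, 0.2616]
ee_rot: [-0.701, 0.094, -0.094, 0.701]
wrist_force: [4.7, -1.4, 3.8]
width: 0.017
t 24.35 p [ 0.465  -0.1643  0.2616] tipz 0.0297 yaw -15.24
mould-frame pos x -2.44 y -58.42 mm F x 4.92 y -0.07 z 3.79 T [-0.357 -1.247 -0.004] w 0.017
tip force from torque: x 5.64 y -0.08
```

```bash
python3 -m handwheel '[[0,0,-0.0005,0,0,0,0],[-0.0001,0,-0.0005,0,0,0,0],[0,0,-0.0005,0,0,0,0],[-0.0001,0,-0.0005,0,0,0,0],[0,0,-0.0005,0,0,0,0],[-0.0001,0,-0.0005,0,0,0,0],[0,0,0,0,0,0,0]]' 
python3 st.py
python3 -m handwheel '[[-0.0001,0,-0.0005,0,0,0,0],[0,0,-0.0005,0,0,0,0],[-0.0001,0,-0.0005,0,0,0,0],[0,0,-0.0005,0,0,0,0],[0,0,-0.0005,0,0,0,0],[-0.0001,0,-0.0005,0,0,0,0],[0,0,0,0,0,0,0]]' 
python3 st.py
```

```text
time_s: 25.05
ee_pos: [0.4647, -0.1643, 0.2586]
ee_rot: [-0.701, 0.094, -0.094, 0.701]
wrist_force: [5.1, -0.7, 3.5]
width: 0.017
t 25.05 p [ 0.4647 -0.1643  0.2586] tipz 0.0267 yaw -15.24
mould-frame pos x -2.71 y -58.51 mm F x 5.06 y 0.68 z 3.49 T [-0.27  -1.236 -0.043] w 0.017
tip force from torque: x 5.49 y 0.28
time_s: 25.75
ee_pos: [0.4644, -0.1644, 0.2556]
ee_rot: [-0.701, 0.094, -0.094, 0.701]
wrist_force: [5.2, -1.5, 3.6]
width: 0.0173
t 25.75 p [ 0.4644 -0.1644  0.2556] tipz 0.0237 yaw -15.25
mould-frame pos x -3.06 y -58.62 mm F x 5.43 y -0.11 z 3.59 T [-0.367 -1.229  0.049] w 0.0173
tip force from torque: x 5.58 y -0.14
```

```bash
python3 -m handwheel '[[0,0,0.002,0,0,0,0],[0,0,0.008,0,0,0,0],[0,0,0.015,0,0,0,0],[0,0,0.018,0,0,0,0],[0.0109,0.0371,0.002,0,0,0,0],[0.0109,0.0371,0,0,0,0,0],[0.0109,0.0372,0,0,0,0,0],[0,0,-0.008,0,0,0,0],[0,0,0,0,0,0,0],[0,0,0,0,0,0,0],[0,0,0,0,0,0,0]]' 
python3 st.py
python3 - <<'E'
from h import *
import cv2
i,im=snap('wrist','w8'); 
cv2.imwrite("pics/w8c.png",cv2.resize(im[185:250,277:349],None,fx=9,fy=9,interpolation=cv2.INTER_CUBIC))
E
```

```text
time_s: 26.85
ee_pos: [0.4963, -0.0543, 0.2923]
ee_rot: [0.701, -0.095, 0.094, -0.7]
wrist_force: [0.0, -0.2, -0.5]
width: 0.0175
t 26.85 p [ 0.4963 -0.0543  0.2923] tipz 0.0604 yaw -15.37
mould-frame pos x -1.05 y 55.93 mm F x 0.06 y -0.21 z -0.46 T [-0.033 -0.036  0.065] w 0.0175
tip force from torque: x 0.19 y -0.10
```

View pics/w8c.png

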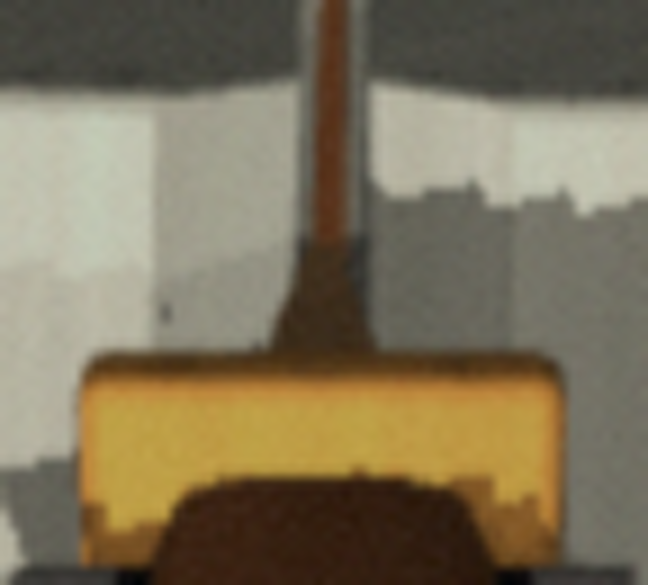

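Run:
```python
from h import *
import cv2
for n in ("w7","w8"):
    i,s,im=load(n); g=cv2.cvtColor(im,cv2.COLOR_BGR2GRAY)
    rows=(5,10,20,30) if n=="w7" else (196,200,204,207)
    for r in rows:
        print(n,r,g[r,286:345].tolist())
i,s,im=load("w7");
cv2.imwrite("pics/w7d.png",cv2.resize(im[0:60,280:350],None,fx=10,fy=10,interpolation=cv2.INTER_CUBIC))
```

```text
w7 5 [200, 200, 200, 187, 157, 133, 154, 155, 154, 154, 155, 158, 158, 156, 157, 159, 157, 159, 157, 159, 159, 157, 131, 119, 115, 114, 116, 117, 120, 123, 125, 120, 117, 111, 106, 171, 179, 178, 175, 175, 175, 176, 177, 177, 179, 181, 180, 180, 183, 183, 183, 182, 177, 181, 197, 199, 200, 200, 201]
w7 10 [202, 199, 199, 192, 161, 155, 155, 154, 159, 156, 155, 157, 156, 158, 156, 155, 156, 158, 157, 161, 155, 156, 137, 149, 164, 142, 117, 118, 120, 126, 130, 149, 164, 131, 100, 172, 179, 176, 176, 175, 175, 177, 175, 177, 178, 178, 177, 180, 185, 182, 186, 185, 176, 182, 201, 201, 203, 202, 199]
w7 20 [201, 201, 201, 195, 168, 156, 154, 155, 156, 156, 158, 156, 154, 159, 158, 159, 157, 158, 160, 158, 161, 157, 150, 113, 116, 102, 69, 63, 59, 57, 61, 79, 103, 93, 112, 174, 182, 176, 175, 177, 176, 175, 177, 175, 180, 176, 181, 181, 180, 186, 185, 183, 181, 187, 198, 200, 199, 200, 198]
w7 30 [203, 200, 201, 197, 180, 158, 155, 156, 155, 155, 158, 158, 155, 155, 159, 157, 157, 160, 160, 162, 156, 161, 150, 90, 99, 86, 59, 52, 57, 60, 64, 80, 99, 92, 111, 173, 181, 178, 176, 176, 173, 1
[... 569 characters left out ...]
8, 175, 177, 178, 181, 181, 184, 182, 184, 185, 182, 182, 190, 195, 194, 194, 191, 193, 191, 193, 194, 192, 193]
w8 204 [194, 197, 196, 192, 194, 194, 191, 187, 161, 154, 156, 153, 156, 157, 161, 160, 160, 160, 160, 158, 160, 160, 161, 152, 108, 91, 59, 58, 63, 77, 94, 86, 142, 176, 179, 176, 177, 177, 176, 177, 179, 180, 177, 169, 183, 181, 180, 182, 191, 193, 191, 195, 192, 191, 191, 192, 193, 193, 193]
w8 207 [194, 197, 193, 193, 191, 192, 194, 188, 156, 159, 154, 156, 155, 158, 158, 157, 158, 157, 160, 161, 160, 159, 159, 141, 101, 84, 61, 62, 63, 80, 98, 77, 89, 103, 107, 107, 109, 107, 99, 98, 102, 101, 103, 99, 115, 159, 164, 161, 164, 126, 126, 124, 120, 115, 137, 185, 188, 177, 175]
```

View pics/w7d.png

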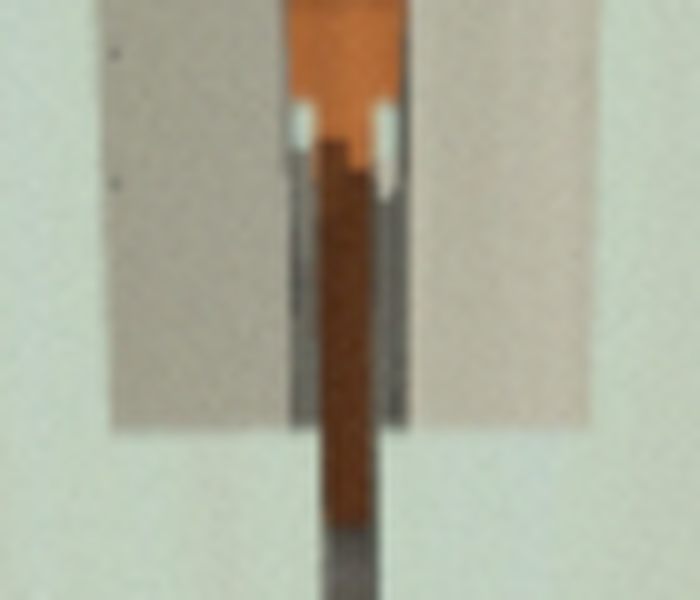

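```bash
python3 -m handwheel '[[0.0006,-0.0002,-0.004,0,0,0,0],[0,0,-0.003,0,0,0,0],[0,0,-0.003,0,0,0,0],[0,0,-0.002,0,0,0,0],[0,0,0,0,0,0,0],[0,0,0,0,0,0,0]]' 
python3 st.py
python3 -m handwheel '[[0,0,-0.001,0,0,0,0],[0,0,-0.001,0,0,0,0],[0,0,-0.001,0,0,0,0],[0,0,-0.001,0,0,0,0],[0,0,0,0,0,0,0]]' 
python3 st.py
```

```text
time_s: 27.5
ee_pos: [0.4978, -0.0531, 0.2807]
ee_rot: [-0.701, 0.094, -0.094, 0.701]
wrist_force: [-0.6, -1.1, 0.2]
width: 0.0174
t 27.5 p [ 0.4978 -0.0531  0.2807] tipz 0.0488 yaw -15.24
mould-frame pos x 0.02 y 57.54 mm F x -0.34 y -1.21 z 0.18 T [-0.014 -0.021 -0.043] w 0.0174
tip force from torque: x 0.10 y -0.03
time_s: 28.0
ee_pos: [0.4977, -0.0531, 0.2765]
ee_rot: [0.701, -0.094, 0.094, -0.701]
wrist_force: [-0.2, -0.6, -0.9]
width: 0.0172
t 28.0 p [ 0.4977 -0.0531  0.2765] tipz 0.0446 yaw -15.24
mould-frame pos x -0.07 y 57.45 mm F x -0.01 y -0.64 z -0.87 T [-0.004 -0.01   0.013] w 0.0172
tip force from torque: x 0.05 y -0.01
```

```bash
python3 -m handwheel '[[-0.0002,0,-0.001,0,0,0,0],[-0.0002,0.0001,-0.001,0,0,0,0],[-0.0002,0,-0.001,0,0,0,0],[-0.0001,0,-0.0005,0,0,0,0],[-0.0001,0,-0.0005,0,0,0,0],[-0.0001,0,-0.0005,0,0,0,0],[0,0,0,0,0,0,0]]' 
python3 st.py
python3 -m handwheel '[[-0.0001,0,-0.0005,0,0,0,0],[-0.0001,0,-0.0005,0,0,0,0],[-0.0001,0,-0.0005,0,0,0,0],[-0.0001,0,-0.0005,0,0,0,0],[-0.0001,0,-0.0005,0,0,0,0],[0,0,0,0,0,0,0]]' 
python3 st.py
```

```text
time_s: 28.7
ee_pos: [0.4969, -0.053, 0.2722]
ee_rot: [-0.701, 0.094, -0.094, 0.701]
wrist_force: [0.3, 0.3, -0.3]
width: 0.017
t 28.7 p [ 0.4969 -0.053   0.2722] tipz 0.0403 yaw -15.24
mould-frame pos x -0.91 y 57.33 mm F x 0.19 y 0.41 z -0.28 T [ 0.001 -0.047  0.037] w 0.017
tip force from torque: x 0.20 y 0.06
time_s: 29.3
ee_pos: [0.4966, -0.0531, 0.2698]
ee_rot: [-0.701, 0.094, -0.094, 0.701]
wrist_force: [1.1, -0.5, -0.1]
width: 0.0175
t 29.3 p [ 0.4966 -0.0531  0.2698] tipz 0.0379 yaw -15.24
mould-frame pos x -1.13 y 57.22 mm F x 1.20 y -0.18 z -0.14 T [-0.055 -0.283 -0.059] w 0.0175
tip force from torque: x 1.25 y 0.09
```

```bash
python3 -m handwheel '[[-0.0001,0,-0.0005,0,0,0,0],[0,0,-0.0005,0,0,0,0],[-0.0001,0,-0.0005,0,0,0,0],[-0.0001,0,-0.0005,0,0,0,0],[0,0,-0.0005,0,0,0,0],[-0.0001,0,-0.0005,0,0,0,0],[-0.0001,0,-0.0005,0,0,0,0],[0,0,0,0,0,0,0]]' 
python3 st.py
python3 -m handwheel '[[-0.0001,0,-0.0005,0,0,0,0],[0,0,-0.0005,0,0,0,0],[-0.0001,0,-0.0005,0,0,0,0],[-0.0001,0,-0.0005,0,0,0,0],[0,0,-0.0005,0,0,0,0],[-0.0001,0,-0.0005,0,0,0,0],[-0.0001,0,-0.0005,0,0,0,0],[0,0,0,0,0,0,0]]' 
python3 st.py
```

```text
time_s: 30.1
ee_pos: [0.4963, -0.053, 0.2666]
ee_rot: [-0.701, 0.093, -0.094, 0.701]
wrist_force: [2.3, -0.5, 5.4]
width: 0.0175
t 30.1 p [ 0.4963 -0.053   0.2666] tipz 0.0347 yaw -15.24
mould-frame pos x -1.42 y 57.18 mm F x 2.38 y 0.10 z 5.42 T [-0.206 -0.555  0.013] w 0.0175
tip force from torque: x 2.56 y -0.23
time_s: 30.9
ee_pos: [0.4959, -0.053, 0.2631]
ee_rot: [-0.701, 0.093, -0.094, 0.701]
wrist_force: [2.2, -1.6, 5.8]
width: 0.0174
t 30.9 p [ 0.4959 -0.053   0.2631] tipz 0.0312 yaw -15.24
mould-frame pos x -1.88 y 57.11 mm F x 2.55 y -0.97 z 5.75 T [-0.152 -0.616  0.007] w 0.0174
tip force from torque: x 2.76 y 0.07
```

```bash
python3 -m handwheel '[[-0.0001,0,-0.0005,0,0,0,0],[0,0,-0.0005,0,0,0,0],[-0.0001,0,-0.0005,0,0,0,0],[-0.0001,0,-0.0005,0,0,0,0],[0,0,-0.0005,0,0,0,0],[-0.0001,0,-0.0005,0,0,0,0],[-0.0001,0,-0.0005,0,0,0,0],[0,0,0,0,0,0,0]]' 
python3 st.py
python3 -m handwheel '[[-0.0001,0,-0.0005,0,0,0,0],[0,0,-0.0005,0,0,0,0],[-0.0001,0,-0.0005,0,0,0,0],[-0.0001,0,-0.0005,0,0,0,0],[0,0,-0.0005,0,0,0,0],[-0.0001,0,-0.0005,0,0,0,0],[-0.0001,0,-0.0005,0,0,0,0],[0,0,0,0,0,0,0]]' 
python3 st.py;python3 - <<'E'
from h import *
import cv2
i,im=snap('wrist','w9'); 
cv2.imwrite("pics/w9c.png",cv2.resize(im[150:250,262:362],None,fx=6,fy=6,interpolation=cv2.INTER_CUBIC))
E
```

```text
time_s: 31.7
ee_pos: [0.4954, -0.053, 0.2597]
ee_rot: [-0.701, 0.093, -0.094, 0.701]
wrist_force: [2.5, -1.1, 5.5]
width: 0.0175
t 31.7 p [ 0.4954 -0.053   0.2597] tipz 0.0278 yaw -15.24
mould-frame pos x -2.35 y 56.99 mm F x 2.68 y -0.46 z 5.52 T [-0.197 -0.569  0.009] w 0.0175
tip force from torque: x 2.61 y -0.18
time_s: 32.5
ee_pos: [0.4949, -0.0529, 0.2562]
ee_rot: [-0.701, 0.093, -0.094, 0.701]
wrist_force: [2.3, -0.2, 6.5]
width: 0.0174
t 32.5 p [ 0.4949 -0.0529  0.2562] tipz 0.0243 yaw -15.23
mould-frame pos x -2.81 y 56.95 mm F x 2.31 y 0.43 z 6.49 T [-0.108 -0.574  0.023] w 0.0174
tip force from torque: x 2.53 y 0.20
```

View pics/w9c.png

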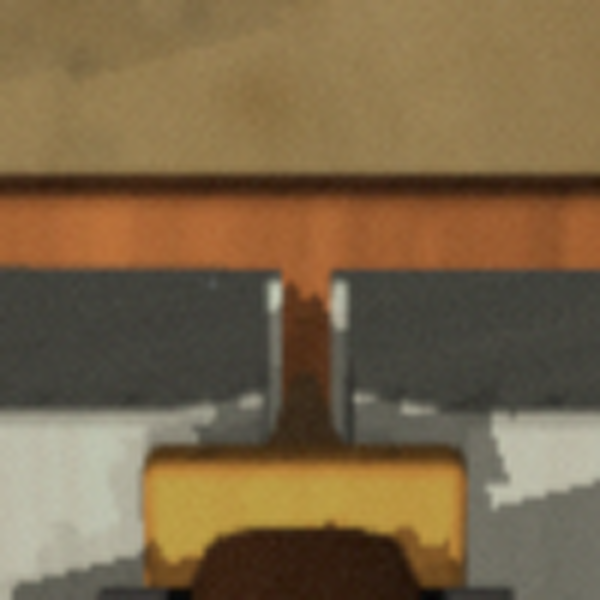

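Run:
```python
from h import *
def W(n,u0,v0,k,L,R,r,z=.0512):
    i,s,im=load(n);m,p=tool(s)
    q=onz(i,np.array([[u0+L/k,v0+r/k],[u0+R/k,v0+r/k]])-.45,z);q=(q-p)@m
    print(n,"width mm %.2f"%(1e3*(q[1,0]-q[0,0])),"tool x",q[:,0].round(4),"z",q[0,2].round(4))
W("w9",262,150,6,267,352,400)
W("w8",277,185,9,297,370,180)
W("w7",277,185,9,318,378,180)
W("w7",280,0,10,289,408,350)
W("w4",277,185,9,297,339,180);W("w4",282,0,10,272,329,350)
```

```text
w9 width mm 7.73 tool x [-0.0037  0.0041] z 0.0125
w8 width mm 5.28 tool x [-0.0025  0.0028] z 0.0068
w7 width mm 4.33 tool x [-0.0006  0.0037] z 0.0073
w7 width mm 6.68 tool x [-0.0025  0.0042] z 0.1079
w4 width mm 3.09 tool x [-0.002   0.0011] z 0.0059
w4 width mm 3.25 tool x [-0.0021  0.0011] z 0.1082
```

```bash
python3 -m handwheel '[[-0.0001,0,-0.0005,0,0,0,0],[0,0,-0.0005,0,0,0,0],[-0.0001,0,-0.0005,0,0,0,0],[-0.0001,0,-0.0005,0,0,0,0],[0,0,-0.0005,0,0,0,0],[-0.0001,0,-0.0005,0,0,0,0],[0,0,0,0,0,0,0],[0,0,0,0,0,0,0]]' 
python3 st.py
python3 -m handwheel '[[0,0,0.002,0,0,0,0],[0,0,0.008,0,0,0,0],[0,0,0.02,0,0,0,0],[0,0,0.03,0,0,0,0],[0,0,0.04,0,0,0,0],[-0.0065,-0.024,0.02,0,0,0,0],[-0.01,-0.037,0,0,0,0,0],[-0.01,-0.037,0,0,0,0,0],[-0.01,-0.037,0,0,0,0,0],[0,0,0,0,0,0,0],[0,0,0,0,0,0,0],[0,0,0,0,0,0,0]]' 
python3 st.py
python3 - <<'E'
from h import *
import cv2
i,im=snap('wrist','w10'); 
cv2.imwrite("pics/w10c.png",cv2.resize(im[0:160,230:390],None,fx=3.75,fy=3.75,interpolation=cv2.INTER_CUBIC))
E
```

```text
time_s: 33.35
ee_pos: [0.4945, -0.0529, 0.2532]
ee_rot: [-0.701, 0.093, -0.094, 0.701]
wrist_force: [1.7, 0.2, 5.9]
width: 0.0175
t 33.35 p [ 0.4945 -0.0529  0.2532] tipz 0.0213 yaw -15.23
mould-frame pos x -3.20 y 56.86 mm F x 1.60 y 0.65 z 5.94 T [-0.122 -0.476  0.001] w 0.0175
tip force from torque: x 2.14 y 0.03
time_s: 34.55
ee_pos: [0.4573, -0.1868, 0.3724]
ee_rot: [-0.701, 0.094, -0.093, 0.701]
wrist_force: [-0.3, 1.6, 0.0]
width: 0.0174
t 34.55 p [ 0.4573 -0.1868  0.3724] tipz 0.1405 yaw -15.15
mould-frame pos x -4.01 y -82.08 mm F x -0.73 y 1.51 z 0.00 T [-0.017  0.017  0.   ] w 0.0174
tip force from torque: x -0.05 y -0.09
```

View pics/w10.png

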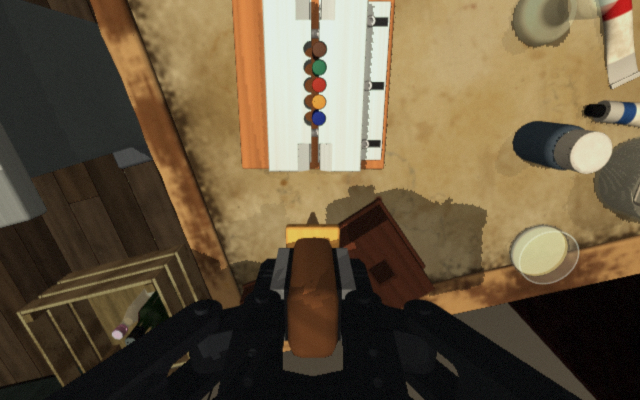

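Run:
```python
import cv2
im=cv2.imread("pics/w10.png")
a=cv2.resize(im[0:60,286:346],None,fx=10,fy=10,interpolation=cv2.INTER_CUBIC)
b=cv2.resize(im[125:180,286:346],None,fx=10,fy=10,interpolation=cv2.INTER_CUBIC)
cv2.imwrite("pics/w10a.png",a[:,:]);cv2.imwrite("pics/w10b.png",b)
```

```text
(no output)
```

View pics/w10a.png

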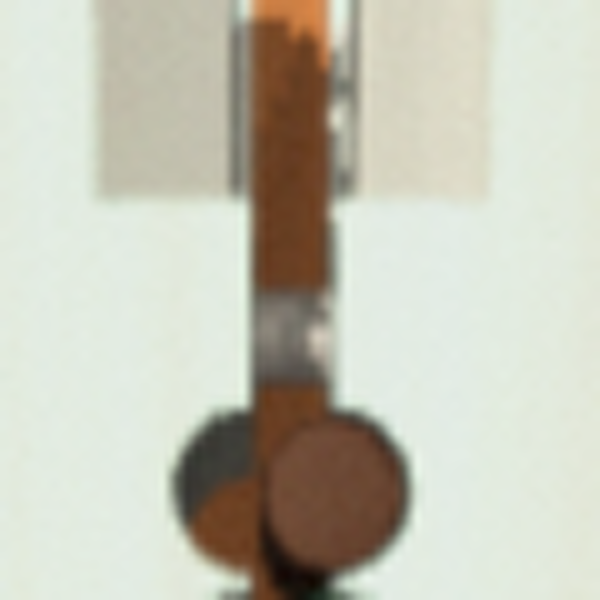

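View pics/w10b.png

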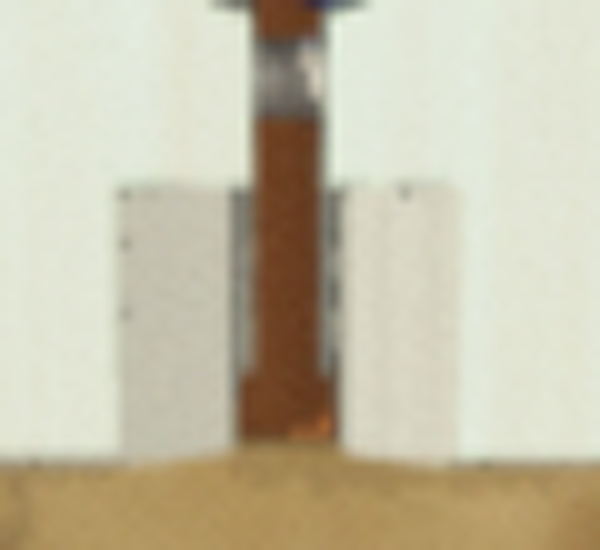

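Run:
```python
from h import *
import cv2
i,s,im=load("w10");m,p=tool(s);g=cv2.cvtColor(im,cv2.COLOR_BGR2GRAY)
def W(v0,L,R,r,z):
    q=onz(i,np.array([[286+L/10,v0+r/10],[286+R/10,v0+r/10]])-.45,z);q=(q-p)@m;return round(1e3*(q[1,0]-q[0,0]),2)
print("left dowel",W(0,254,332,260,.057),"slot23",W(0,97,490,180,.057),"lips",W(0,232,355,180,.0512))
print("right dowel",W(125,254,325,150,.057),"slot23",W(125,119,460,210,.057),"lips",W(125,232,341,300,.0512))
for r in (24,27,31,34): print(r,g[r,308:323])
for r in (129,132,138,142): print(r,g[r,308:323])
```

```text
left dowel 5.88 slot23 29.43 lips 9.4
right dowel 5.89 slot23 28.42 lips 9.34
24 [232 232 221 104  70  68  71  70  73  76  85 152 228 232 231]
27 [232 232 221  99  72  72  73  71  74  74  83 147 226 233 232]
31 [232 231 223 129 123 124 120 118 107 112 129 194 230 232 231]
34 [232 230 221 129 120 121 108 113 121 179 187 198 228 233 231]
129 [226 226 219 136  92  77  79  87 126 129 154 227 229 230 230]
132 [226 226 221 171 139 133 119 117 138 197 195 228 231 229 231]
138 [226 225 218 129  81  74  74  70  72  84 152 225 229 230 230]
142 [223 219 210 137  80  74  73  70  70  89 157 217 220 224 223]
```

```bash
python3 -m handwheel '[[0.0067,-0.0169,0,0,0,0.1017,0],[0.0067,-0.0169,0,0,0,0.1017,0],[0.0067,-0.0169,0,0,0,0.1017,0],[0.0067,-0.0169,0,0,0,0.1017,0],[0.0067,-0.0169,0,0,0,0.1017,0],[0.0067,-0.0169,0,0,0,0.1017,0],[0,0,-0.03,0,0,0,0],[0,0,-0.03,0,0,0,0],[0,0,-0.01,0,0,0,0],[0,0,0,0,0,0,0],[0,0,0,0,0,0,0],[0,0,0,0,0,0,0]]' 
python3 st.py
python3 - <<'E'
from h import *
import cv2
i,im=snap('wrist','w11'); 
cv2.imwrite("pics/w11c.png",cv2.resize(im[130:280,237:387],None,fx=4,fy=4,interpolation=cv2.INTER_CUBIC))
E
```

```text
time_s: 35.8
ee_pos: [0.4985, -0.2893, 0.3043]
ee_rot: [0.697, 0.122, -0.121, -0.696]
wrist_force: [0.1, 0.2, -1.1]
width: 0.0174
t 35.8 p [ 0.4985 -0.2893  0.3043] tipz 0.0724 yaw 19.76
mould-frame pos x 62.59 y -170.21 mm F x 0.09 y 0.22 z -1.09 T [-0.039 -0.032 -0.003] w 0.0174
tip force from torque: x 0.18 y -0.13
```

View pics/w11c.png

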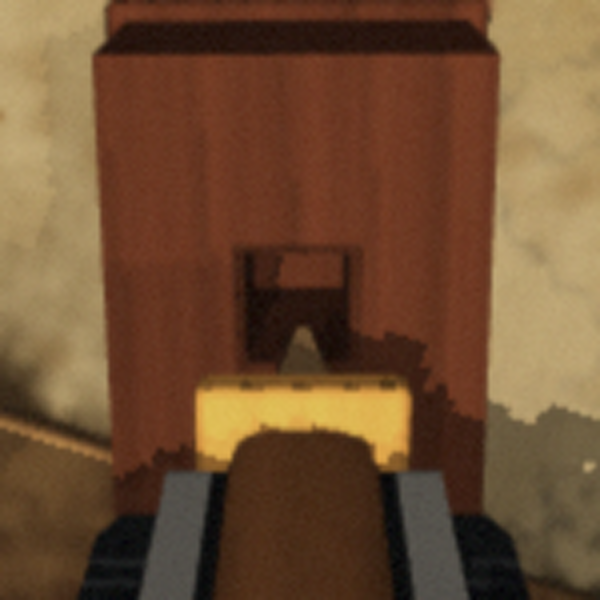

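```bash
python3 -m handwheel '[[-0.0011,0.0008,0,0,0,0,0],[0,0,-0.01,0,0,0,0],[0,0,-0.01,0,0,0,0],[0,0,-0.01,0,0,0,0],[0,0,0,0,0,0,0],[0,0,0,0,0,0,0]]' 
python3 st.py
python3 -m handwheel '[[0,0,-0.01,0,0,0,0],[0,0,-0.01,0,0,0,0],[0,0,-0.005,0,0,0,0],[0,0,-0.005,0,0,0,0],[0,0,0,0,0,0,0],[0,0,0,0,0,0,0]]' 
python3 st.py
```

```text
time_s: 36.45
ee_pos: [0.4965, -0.2885, 0.2721]
ee_rot: [-0.696, -0.121, 0.121, 0.697]
wrist_force: [0.9, -0.6, -0.8]
width: 0.0173
t 36.45 p [ 0.4965 -0.2885  0.2721] tipz 0.0402 yaw 19.73
mould-frame pos x 60.48 y -170.03 mm F x 0.98 y -0.32 z -0.83 T [0.011 0.034 0.009] w 0.0173
tip force from torque: x -0.16 y 0.01
time_s: 37.05
ee_pos: [0.4967, -0.2886, 0.2427]
ee_rot: [-0.697, -0.121, 0.121, 0.697]
wrist_force: [0.2, -0.8, -0.3]
width: 0.0173
t 37.05 p [ 0.4967 -0.2886  0.2427] tipz 0.0108 yaw 19.73
mould-frame pos x 60.69 y -170.08 mm F x 0.44 y -0.71 z -0.26 T [-0.034 -0.015  0.009] w 0.0173
tip force from torque: x 0.10 y -0.13
```

```bash
python3 -m handwheel '[[0,0,-0.001,0,0,0,0],[0,0,-0.001,0,0,0,0],[0,0,-0.001,0,0,0,0],[0,0,0,0,0,0,0],[0,0,0,0,0,0,0]]' 
python3 st.py
python3 -m handwheel '[[0,0,-0.0005,0,0,0,0],[0,0,-0.0005,0,0,0,0],[0,0,0,0,0,0,0],[0,0,0,0,0,0,0]]' 
python3 st.py
```

```text
time_s: 37.55
ee_pos: [0.4966, -0.2887, 0.2397]
ee_rot: [-0.697, -0.121, 0.121, 0.697]
wrist_force: [-0.4, 0.4, -0.4]
width: 0.0175
t 37.55 p [ 0.4966 -0.2887  0.2397] tipz 0.0078 yaw 19.72
mould-frame pos x 60.59 y -170.13 mm F x -0.53 y 0.29 z -0.43 T [-0.039  0.017  0.032] w 0.0175
tip force from torque: x -0.03 y -0.18
time_s: 37.95
ee_pos: [0.4966, -0.2887, 0.2389]
ee_rot: [0.697, 0.121, -0.121, -0.697]
wrist_force: [-1.3, 0.9, 3.0]
width: 0.0175
t 37.95 p [ 0.4966 -0.2887  0.2389] tipz 0.0070 yaw 19.72
mould-frame pos x 60.64 y -170.12 mm F x -1.54 y 0.53 z 2.97 T [ 0.042  0.176 -0.001] w 0.0175
tip force from torque: x -0.78 y -0.03
```

```bash
python3 -m handwheel '[[0,0,0,0,0,0,0.3],[0,0,0,0,0,0,0.6],[0,0,0,0,0,0,1],[0,0,0,0,0,0,1],[0,0,0,0,0,0,1],[0,0,0,0,0,0,1],[0,0,0.02,0,0,0,1],[0,0,0.04,0,0,0,1],[0,0,0.05,0,0,0,1],[0,0,0.05,0,0,0,1],[0,0,0,0,0,0,1],[0,0,0,0,0,0,1],[0,0,0,0,0,0,1]]' 
python3 st.py
python3 - <<'E'
from h import *
import cv2
i,im=snap('wrist','w12'); snap('top','t12'); snap('scene','s12')
cv2.imwrite("pics/w12c.png",cv2.resize(im[110:230,260:380],None,fx=5,fy=5,interpolation=cv2.INTER_CUBIC))
E
```

```text
time_s: 39.25
ee_pos: [0.496, -0.2886, 0.3974]
ee_rot: [-0.696, -0.12, 0.122, 0.697]
wrist_force: [0.4, 0.3, -0.3]
width: 0.0855
t 39.25 p [ 0.496  -0.2886  0.3974] tipz 0.1655 yaw 19.72
mould-frame pos x 60.01 y -170.18 mm F x 0.26 y 0.39 z -0.26 T [-0.037  0.06  -0.047] w 0.0855
tip force from torque: x -0.21 y -0.22
```

View pics/w12c.png

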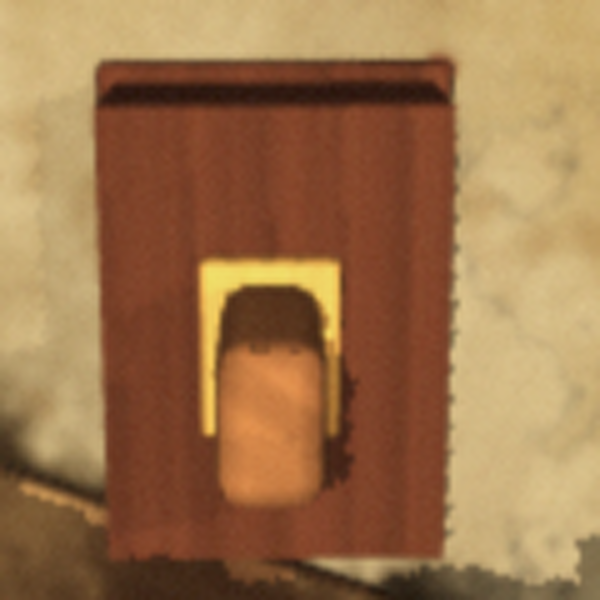

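View pics/w12.png

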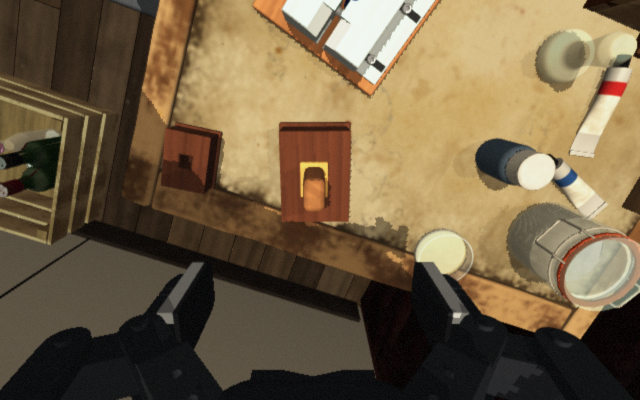

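View pics/t12.png

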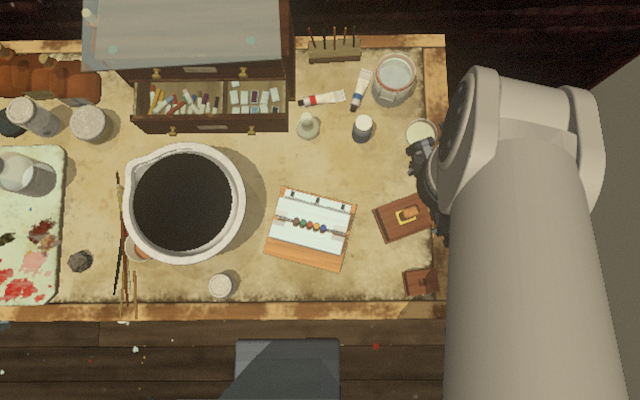

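```bash
python3 -c "
from workcell import arm
print(arm.close_job())"
```

```text
the job is handed in; nothing more can be done
None
```

I opened the mould with the wedge by turns (right, left, right, left) and put the wedge back in the larger block. The job was handed in at about 39 s of the 72 s allowed. The hand-in gave no verdict.

**Seam:** The last wrist picture after the final push measured about 5.9 mm at each dowel. A cross-check on the slot edges gave 6.4 mm at the left and 5.4 mm at the right, so the ends may differ by up to about 1 mm. That is still inside the 2 mm allowed.

**Lead of one end over the other:** By my estimate, the largest lead was about 3 mm, when the right end was ahead after its second push. That was more than I had planned, because the left opening came out about 1 mm smaller than the wedge's depth suggested.

**Forces:** The wrist readings at each check stayed at about 10 N or below. These are net forces on the tool, not the push on each half.

**Wedge:** Contact with the block showed at a tip height of 7.0 mm, which is fully home. The last picture shows the wedge upright and centred as at the start, with the gripper open and well clear above it.

**Bystanders:** The jar, ink bottle and muller look unmoved in the final top view. I did not measure their positions.

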